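# Hang the wet tongs on the drying rack by colour

### The arm

A 6-joint arm with a two-finger parallel gripper is mounted at the origin on a cart in front of the work surface, level with it; the furniture and walls round the work are solid. World frame = base frame: x ahead of the robot, y to its left, z up, the work surface at z = 0. Lengths are in m, angles in degrees, forces in N, time in s.
With the tool pointing down it reaches from about 0.325 to 1 m from the base axis. Payload 5.1 kg.
Tool frame: the origin (TCP) lies at the very end of the fingers, on their centre line; the grasp point (between the pads) lies 19 mm behind it; z points along the fingers, x is the direction in which the jaws open and shut, and the axes are right-handed (so a half turn about z gives the same grasp; the last joint's range is limited). The gripper opens to 85 mm and grips with 20 to 120 N. Pads are 22 mm wide; open, the fingers measure 114 mm over their backs; the gripper's body (76 mm by 85 mm) begins 54 mm behind the grasp point. The pads swing forward as they close: fully open they stand 13 mm farther back than shut.
Start: joints at [-72.972, 7.093, 94.555, -0, 78.352, -4.733], TCP at [0.241, -0.604, 0.231] pointing down, gripper open.
Joint ranges: [-149.61, 149.61], [-58.7, 133.49], [1.44, 155.28], [-77.14, 257.14], [18.33, 153.61], [-166.67, 166.67]. Speed limits (degrees/s): [147.25, 147.25, 180, 180, 180, 180].

### API

Orientations are given as [roll, pitch, yaw] about the fixed x, y, z axes, in that order (R = Rz(yaw) Ry(pitch) Rx(roll)).
In Python, from workcell import state, capture, sign_off gives the robot as it stands.
- The arm moves only by the shell command python3 -m jog 'ROWS'. ROWS is JSON, a list of rows, each a list of 7 numbers: the shift along the tool's x, y, z in cm, then the turn, a rotation vector about the tool's x, y, z in rad, then the gripper command: -1 is fully open, 1 is shut, values between are in proportion. In form: [[tx, ty, tz, ax, ay, az, grip], ...]. A call has 1 to 8 rows; each row is the pose to reach, as a shift and turn from the pose measured when the call began, along the tool's axes at that moment; what a row does not reach only later rows make up. A row lasts 1/12 s, in which the tool goes at most 41.7 mm and 7.16 degrees, less where a joint would pass 70% of its speed; a pose out of reach is approached as far as the arm can. A call with a gripper value outside its range is refused whole. The fingers move at their own pace and stop on an object; the grip force is fixed at half the most. Time passes only in rows, so rows that repeat a pose let the fingers close. It gives the time, the measured TCP pose, the force and the opening at its end, in the units of the state.
- state(): the state, without advancing time (a new reading comes with each control period).
- capture(name): name is "side" or "top" or "wrist"; returns a dict with "color" (400x640x3 uint8, blue, green, red), "mtx" (3x3 intrinsics, pixels), "k1" (the pictures are not rectified: a ray, as slopes to the right and down, at radius r is drawn at 1 + k1 r^2 times it, then the intrinsics apply), "R" (3x3) and "t" (3): a world point X has camera coordinates R X + t. Camera axes: x right, y down, z forward; pixel columns grow to the right and rows downward; lengths in m; the calibration is good to about 2 mm. A picture is of the moment at which its call begins. There is no depth.
- sign_off(): hands the job in, once; it reports no verdict.
The state is a dict: "clock": time; "joint_pos": joint angles; "joint_velocities": joint speeds; "tau": joint torques, N m; "position": TCP position; "orientation": TCP orientation; "contact_force": force on the tool from outside, world axes, zero at the start; "ft_torque": the same for the moment, N m; "width": finger opening in m.
Only numpy, scipy, OpenCV 4.12 (cv2) and the standard library are available. Lean on these libraries where they do the work, as an engineer would, in place of code of your own. Each camera call takes 0.05 s, during which the arm holds its last target.

### The job

Empty the dishwasher's cutlery basket: hang each pair of tongs that stands in it astride a bar of the drying rack, legs down on either side, on the same bar where a pair of its own head colour (red or green) already hangs, and leave those two hanging where they are. Then lift the empty basket by its handle and stand it on the grey draining mat, in the middle and lengthways with the mat.

Things in the scene. Friction and masses are not known exactly. Their poses are not given: they have to be found in the camera images.
- bar_a (a point): Middle of one bar of the fixed steel drying rack, on its axis. The bar is round, 12 mm thick, runs along this frame's x from -125 to +125 mm (posts of the same thickness at both ends), axis 140 mm above the work surface. The two bars are parallel, 120 mm apart, joined at the ends by cross wires of the same height
- bar_b (a point): Middle of the other bar of the rack, 120 mm from bar_a on its -y side; same axes, height, length and thickness
- red_0_head (a point): Centre of the red head (18x18 mm, 38 tall: grip here) of stiff steel tongs, an upside-down U of strip 16 mm wide (y), legs 36 mm apart inside, 42 outside (x), 92 mm from leg tips to underside of the bend. z points up. This point: 121 mm above the tips, 29 above the bend's underside, 12 below the top. 60 g. Hangs astride one bar from the start, x across the bar, this point 35 mm above its axis
- green_0_head (a point): Centre of the green head (18x18 mm, 38 tall: grip here) of stiff steel tongs, an upside-down U of strip 16 mm wide (y), legs 36 mm apart inside, 42 outside (x), 92 mm from leg tips to underside of the bend. z points up. This point: 121 mm above the tips, 29 above the bend's underside, 12 below the top. 60 g. Hangs astride the other bar from the start
- red_1_head (a point): Centre of the red head (18x18 mm, 38 tall: grip here) of stiff steel tongs, an upside-down U of strip 16 mm wide (y), legs 36 mm apart inside, 42 outside (x), 92 mm from leg tips to underside of the bend. z points up. This point: 121 mm above the tips, 29 above the bend's underside, 12 below the top. 60 g. Stands legs down in a cell of the basket, x along the basket's x; absent (None) in some starts
- red_2_head (a point): Centre of the red head (18x18 mm, 38 tall: grip here) of stiff steel tongs, an upside-down U of strip 16 mm wide (y), legs 36 mm apart inside, 42 outside (x), 92 mm from leg tips to underside of the bend. z points up. This point: 121 mm above the tips, 29 above the bend's underside, 12 below the top. 60 g. Stands legs down in a cell of the basket, x along the basket's x; absent (None) in some starts
- green_1_head (a point): Centre of the green head (18x18 mm, 38 tall: grip here) of stiff steel tongs, an upside-down U of strip 16 mm wide (y), legs 36 mm apart inside, 42 outside (x), 92 mm from leg tips to underside of the bend. z points up. This point: 121 mm above the tips, 29 above the bend's underside, 12 below the top. 60 g. Stands legs down in a cell of the basket, x along the basket's x; absent (None) in some starts
- green_2_head (a point): Centre of the green head (18x18 mm, 38 tall: grip here) of stiff steel tongs, an upside-down U of strip 16 mm wide (y), legs 36 mm apart inside, 42 outside (x), 92 mm from leg tips to underside of the bend. z points up. This point: 121 mm above the tips, 29 above the bend's underside, 12 below the top. 60 g. Stands legs down in a cell of the basket, x along the basket's x; absent (None) in some starts
- basket_handle (a point): On the white handle in the middle of the loose grey cutlery basket: handle 12 (x) x 22 (y) mm, its top 10 mm above this point, which is 88 mm above the basket's underside. Basket 118 (x, its length) x 70 (y) mm, rim 62 mm high, floor 4 mm; four cells 50 x 21 mm centred at x = +-31, y = +-21.5 mm. 350 g
- mat_top (a point): Centre of the top of the grey ribbed draining mat, which is fixed, 160 (x) x 125 (y) mm and 3 mm thick
Things that resemble listed ones, but are neither listed nor needed, are in the scene too. What is shaped like the part that bears green_2_head but blue is not meant.

How it is judged:
By the outcome, as a careful person would: the job done as asked, in the order asked, and still so for the second after the job is handed in, with the robot touching nothing.
Of red_1, red_2, green_1, green_2 only 3 to 4 are there at a start; the rules pass over those that are not, and their reading is None.
At some moment in a run one of basket may be knocked a few centimetres aside while the robot is not near it.
It also fails if it takes over 210 s, if anything falls off the work surface, if the arm or the gripper's body presses on something with over 40 N, if the wrist force passes 120 N, or if a joint passes its speed limit or range.

## Working session

There is one attempt and no reset: what is moved stays moved. The work goes in short steps, Python scripts to look and compute and a shell command to move; the robot and the scene stay as the last step left them, time stands still between calls to the robot, and variables do not carry over. Pictures are saved under pics/ and viewed, and the job is handed in when it is done.

```bash
mkdir -p pics; ls; python3 - <<'E'
from workcell import state,capture
import cv2
print(state())
for n in ("side","top","wrist"):
    c=capture(n); cv2.imwrite(f"pics/{n}0.png",c["color"]); print(n,c["mtx"].tolist(),c["k1"],c["R"].round(4).tolist(),c["t"].round(4).tolist())
E
```

```text
pics
{'clock': 0.0, 'joint_pos': array([-7.29725868e+01,  7.13524492e+00,  9.46339210e+01,  2.35416692e-04,
        7.83538094e+01, -4.73109052e+00]), 'joint_velocities': array([ 0.03826658,  0.05313503, -0.02311301,  0.02401655, -0.01095774,
        0.06652223]), 'tau': array([ 7.21332344e-04, -4.23610997e+01, -3.65454412e+01,  4.75667616e-05,
        6.86995409e-03, -1.01245220e-05]), 'position': array([ 0.24076026, -0.60310023,  0.23003494]), 'orientation': array([-1.79989627e+02,  1.22537351e-01, -6.82415330e+01]), 'contact_force': array([ 0.24060511, -0.06812975, -0.29005545]), 'ft_torque': array([-0.01212687,  0.00492987, -0.0442831 ]), 'width': 0.08555280940012153}
side [[475.77695856203326, 0.0, 317.52896328022894], [0.0, 475.77695856203326, 199.63487091139731], [0.0, 0.0, 1.0]] -0.12421909562545742 [[-0.8641, -0.503, 0.0177], [-0.3281, 0.5362, -0.7777], [0.3817, -0.6779, -0.6283]] [0.4722, 0.2744, 0.7309]
top [[498.23843521647706, 0.0, 317.71184303931926], [0.0, 498.23843521647706, 198.3668398124858], [0.0, 0.0, 1.0]] 0.0066680663716710145 [[-0.0204, -0.9998, -0.0056], [-0.9923, 0.0209, -0.1218], [0.1219, 0.0031, -0.9925]] [0.0181, 0.5483, 0.9513]
wrist [[314.78319635840086, 0.0, 322.4688659520137], [0.0, 314.78319635840086, 198.2438556285327], [0.0, 0.0, 1.0]] -0.0474688119901572 [[0.3706, -0.9288, -0.0024], [-0.8966, -0.3584, 0.2602], [-0.2425, -0.0943, -0.9656]] [-0.6475, -0.0328, 0.3793]
```

View pics/side0.png

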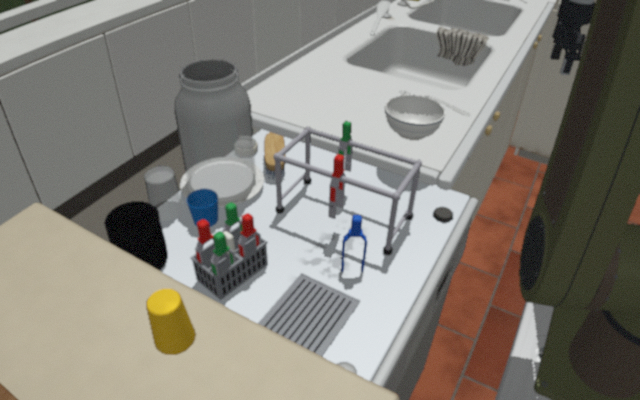

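View pics/top0.png

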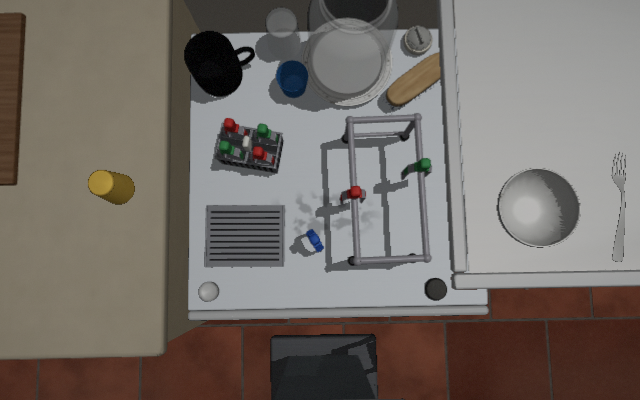

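View pics/wrist0.png

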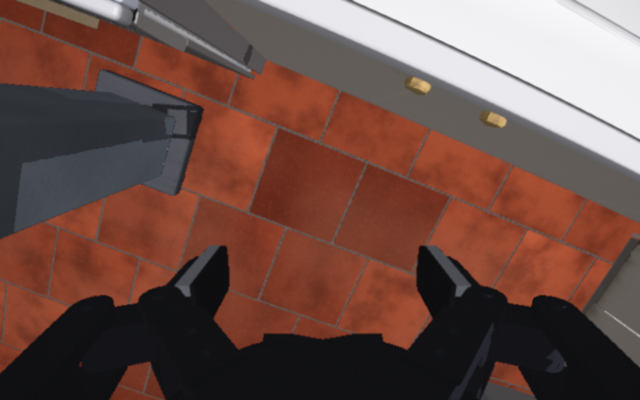

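The top view shows the basket around (250,147) with red heads at (229,125) and (260,153), and green heads at (263,130) and (225,147). The red_0 tongs hang on the left bar at (355,192), and green_0 on the right bar at (424,166). The mat is around (245,235). The blue decoy at (315,240) stands beside the mat and is not meant.

```bash
cat > h.py <<'E'
import numpy as np, cv2
from workcell import state,capture
def und(c,uv):
    K=np.array(c["mtx"]); uv=np.atleast_2d(np.array(uv,float))
    d=np.array([c["k1"],0,0,0,0.])
    return cv2.undistortPoints(uv.reshape(-1,1,2),K,d).reshape(-1,2)
def ray(c,uv):
    s=und(c,uv)[0]; R=np.array(c["R"]); t=np.array(c["t"])
    return -R.T@t, R.T@np.array([s[0],s[1],1.])
def onz(c,uv,z):
    o,d=ray(c,uv); return o+d*(z-o[2])/d[2]
def tri(c1,u1,c2,u2):
    o1,d1=ray(c1,u1);o2,d2=ray(c2,u2)
    a=np.linalg.lstsq(np.c_[d1,-d2],o2-o1,rcond=None)[0]
    p,q=o1+a[0]*d1,o2+a[1]*d2
    return (p+q)/2,np.linalg.norm(p-q)
def proj(c,X):
    R=np.array(c["R"]);t=np.array(c["t"])
    r=cv2.projectPoints(np.array(X,float).reshape(-1,1,3),cv2.Rodrigues(R)[0],t,np.array(c["mtx"]),np.array([c["k1"],0,0,0,0.]))[0]
    return r.reshape(-1,2)
def blobs(img,col,amin=12):
    hsv=cv2.cvtColor(img,cv2.COLOR_BGR2HSV)
    H,S,V=cv2.split(hsv)
    if col=="red": m=((H<6)|(H>172))&(S>170)&(V>60)
    elif col=="green": m=(H>50)&(H<80)&(S>120)&(V>40)
    n,l,st,ce=cv2.connectedComponentsWithStats(m.astype(np.uint8))
    return [(ce[i].round(1).tolist(),st[i].tolist()) for i in range(1,n) if st[i][4]>=amin]
def crop(img,x,y,w,h,s,name):
    cv2.imwrite(f"pics/{name}.png",cv2.resize(img[y:y+h,x:x+w],None,fx=s,fy=s,interpolation=cv2.INTER_CUBIC))
E
python3 - <<'E'
from h import *
T=capture("top");S=capture("side")
for col in ("red","green"):
    for n,c in (("top",T),("side",S)):
        for b in blobs(c["color"],col):
            if n=="top" and b[0][0]<460 and b[0][1]<300 or n=="side" and b[0][0]<460: print(col,n,b)
crop(T["color"],185,90,270,220,2.9,"t1"); crop(S["color"],180,110,280,240,2.5,"s1")
E
```

```text
red top ([231.0, 124.7], [224, 118, 15, 15, 123])
red top ([259.1, 152.5], [253, 147, 14, 13, 125])
red top ([354.3, 191.6], [347, 186, 15, 12, 122])
red side ([338.1, 165.6], [333, 155, 10, 22, 152])
red side ([332.2, 193.8], [331, 188, 4, 13, 40])
red side ([247.2, 225.3], [242, 215, 13, 21, 187])
red side ([203.6, 230.4], [197, 220, 15, 23, 210])
red side ([240.8, 250.5], [240, 247, 3, 8, 16])
green top ([263.4, 130.7], [257, 124, 14, 14, 135])
green top ([226.1, 147.4], [219, 141, 15, 14, 149])
green top ([241.2, 155.2], [240, 152, 3, 7, 13])
green top ([422.7, 164.6], [415, 158, 15, 14, 139])
green side ([346.2, 131.2], [342, 122, 8, 19, 105])
green side ([348.5, 149.5], [348, 147, 2, 6, 12])
green side ([231.2, 213.4], [226, 203, 13, 22, 190])
green side ([219.7, 243.8], [214, 232, 15, 23, 220])
green side ([213.7, 269.4], [212, 266, 4, 8, 16])
```

```bash
ls pics
```

```text
s1.png
side0.png
t1.png
top0.png
wrist0.png
```

View pics/t1.png

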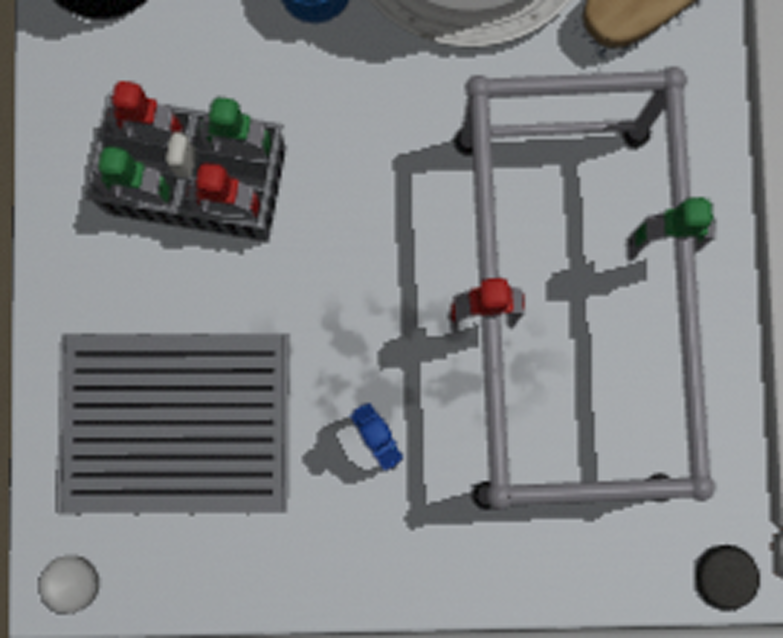

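View pics/s1.png

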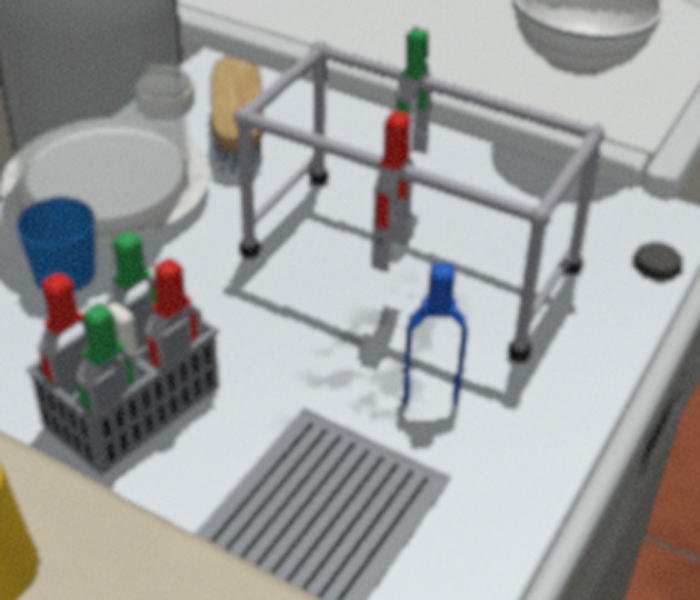

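```bash
python3 - <<'E'
from h import *
T=capture("top");S=capture("side")
P={"red_1":((231,124.7),(203.6,230.4)),"red_2":((259.1,152.5),(247.2,225.3)),"green_1":((263.4,130.7),(231.2,213.4)),"green_2":((226.1,147.4),(219.7,243.8)),"red_0":((354.3,191.6),(338.1,165.6)),"green_0":((422.7,164.6),(346.2,131.2))}
for k,(a,b) in P.items():
    p,e=tri(T,a,S,b); print(k,p.round(4),"gap",round(e,4))
# bar end corners in top view (t1 px /2.9 + offset)
f=lambda x,y:(185+x/2.9,90+y/2.9)
for n,px in {"LT":(478,87),"RT":(675,77),"LB":(497,495),"RB":(705,488)}.items(): print(n,onz(T,f(*px),.14).round(4))
for n,px in {"LT":(63,335),"RT":(290,335),"LB":(57,513),"RB":(287,513)}.items(): print("mat",n,onz(T,f(*px),.003).round(4))
# handle top
print("handle", onz(T,f(180,147),.098).round(4))
# basket rim corners
for n,px in {"TL":(115,97),"TR":(284,125),"BR":(268,232),"BL":(95,197)}.items(): print("rim",n,onz(T,f(*px),.062).round(4))
for n,px in {"BR":(268,243),"BL":(90,210)}.items(): print("floor?",n,onz(T,f(*px),.0).round(4))
for n in (S,T): print("cam",(-np.array(n["R"]).T@n["t"]).round(3))
# side bar ends
g=lambda x,y:(180+x/2.5,110+y/2.5)
for n,px in {"near-far+x":(245,117),"far+x":(319,48),"near-x":(540,212),"far-x":(598,133)}.items(): print("side",n,onz(S,g(*px),.14).round(4))
E
```

```text
red_1 [0.6795 0.1642 0.1117] gap 0.0007
red_2 [0.6259 0.1124 0.1092] gap 0.0019
green_1 [0.6667 0.1041 0.112 ] gap 0.0008
green_2 [0.6371 0.1735 0.1093] gap 0.0012
red_0 [ 0.5412 -0.0571  0.1658] gap 0.003
green_0 [ 0.5861 -0.1763  0.1644] gap 0.0026
LT [ 0.6759 -0.0542  0.14  ]
RT [ 0.6796 -0.1762  0.14  ]
LB [ 0.4252 -0.0584  0.14  ]
RB [ 0.4268 -0.1828  0.14  ]
mat LT [0.5424 0.2331 0.003 ]
mat RT [0.539  0.0737 0.003 ]
mat LB [0.4186 0.2364 0.003 ]
mat RB [0.4153 0.0773 0.003 ]
handle [0.6523 0.1367 0.098 ]
rim TL [0.6965 0.1856 0.062 ]
rim TR [0.6747 0.0718 0.062 ]
rim BR [0.6019 0.0834 0.062 ]
rim BL [0.6281 0.1989 0.062 ]
floor? BR [0.6053 0.0887 0.    ]
floor? BL [0.6318 0.2152 0.    ]
cam [0.219 0.586 0.664]
cam [0.428 0.004 1.011]
side near-far+x [ 0.6718 -0.0553  0.14  ]
side far+x [ 0.6772 -0.1772  0.14  ]
side near-x [ 0.4246 -0.0651  0.14  ]
side far-x [ 0.4245 -0.1825  0.14  ]
```

The masks, heights and spacings agree: heads are 61/43 mm apart and bars about 122 mm apart. Bar_red (left) is at y≈-0.057 and bar_green (right) at y≈-0.179. The basket yaw is about 78.5°. The blue pair at side px (355,240) is the decoy; the four heads in the basket, confirmed in the crops above, are the ones meant.

```bash
cat >> h.py <<'E'
from scipy.spatial.transform import Rotation as Ro
def plan(*tgts):
    s=state(); p=s["position"]; R=Ro.from_euler("xyz",s["orientation"],degrees=True)
    print("pos",p.round(4),"rpy",s["orientation"].round(2),"w",round(s["width"],4),"F",s["contact_force"].round(1),"t",round(s["clock"],1))
    for x,y,z,yaw in tgts:
        d=R.inv().apply(np.array([x,y,z])-p)*100
        rv=(R.inv()*Ro.from_euler("xyz",[180,0,yaw],degrees=True)).as_rotvec()
        if abs(rv[2])>np.pi: pass
        print((x,y,z,yaw),"->",d.round(2).tolist(),rv.round(3).tolist(),"rows>=",int(np.ceil(max(np.linalg.norm(d)/4.17,np.degrees(np.linalg.norm(rv))/7.16))))
E
python3 - <<'E'
from h import *
plan((.241,-.603,.34,-68),(.55,-.05,.36,0),(.637,.1735,.28,78.5))
E
```

```text
pos [ 0.2409 -0.6036  0.231 ] rpy [-1.800e+02  3.000e-02 -6.824e+01] w 0.0853 F [ 0.1 -0.3 -0.6] t 0.3
(0.241, -0.603, 0.34, -68) -> [-0.05, -0.03, -10.9] [-0.0, 0.0, -0.004] rows>= 3
(0.55, -0.05, 0.36, 0) -> [-39.96, -49.23, -12.88] [-0.0, 0.0, -1.191] rows>= 16
(0.637, 0.1735, 0.28, 78.5) -> [-57.49, -65.59, -4.87] [-0.001, 0.0, -2.561] rows>= 21
```

```bash
python3 -m jog '[[0,0,-4,0,0,0,0],[0,0,-8,0,0,-0.12,0],[0,0,-12,0,0,-0.24,0],[-2,-3,-12,0,0,-0.36,0],[-4,-6,-12,0,0,-0.48,0],[-6,-8,-12,0,0,-0.6,0],[-8,-11,-12,0,0,-0.72,0],[-10,-14,-12,0,0,-0.84,0]]'
python3 - <<'E'
from h import *
plan((.55,-.05,.36,25),(.637,.1735,.30,78.5))
E
```

```text
clock: 1.02
position: [0.3342, -0.4576, 0.3512]
orientation: [-180.0, -0.0, -19.8]
contact_force: [1.5, 0.1, -0.3]
width: 0.0429
pos [ 0.3342 -0.4576  0.3512] rpy [-1.7999e+02 -1.0000e-02 -1.9830e+01] w 0.0429 F [ 1.5  0.1 -0.3] t 1.0
(0.55, -0.05, 0.36, 25) -> [6.47, -45.66, -0.87] [-0.0, -0.0, -0.782] rows>= 12
(0.637, 0.1735, 0.3, 78.5) -> [7.07, -69.64, 5.13] [-0.0, -0.0, -1.716] rows>= 17
```

```bash
python3 -m jog '[[0.5,-4,0,0,0,-0.12,0],[1,-8,0,0,0,-0.24,0],[1.5,-12,0,0,0,-0.36,0],[2,-16,0,0,0,-0.48,0],[2.5,-20,0,0,0,-0.6,0],[3,-24,0,0,0,-0.72,0],[3.5,-28,0,0,0,-0.84,0],[4,-32,0,0,0,-0.96,0]]'
python3 - <<'E'
from h import *
plan((.637,.1735,.30,78.5))
E
```

```text
clock: 1.68
position: [0.4808, -0.1682, 0.3516]
orientation: [180.0, -0.0, 35.5]
contact_force: [1.3, -0.9, -0.4]
width: 0.0424
pos [ 0.4808 -0.1682  0.3516] rpy [ 1.7995e+02 -4.0000e-02  3.5500e+01] w 0.0424 F [ 1.3 -0.9 -0.4] t 1.7
(0.637, 0.1735, 0.3, 78.5) -> [32.55, -18.75, 5.17] [0.001, -0.0, -0.75] rows>= 10
```

```bash
python3 -m jog '[[3.3,-1.9,0,0,0,-0.1,0],[6.6,-3.8,0,0,0,-0.2,0],[9.8,-5.6,0,0,0,-0.3,0],[13,-7.5,0,0,0,-0.4,0],[16.3,-9.4,0,0,0,-0.5,0],[19.5,-11.3,0,0,0,-0.6,0],[22.8,-13.2,0,0,0,-0.7,0],[25,-14.5,0,0,0,-0.75,0]]'
python3 - <<'E'
from h import *
T=capture("top");S=capture("side")
cv2.imwrite("pics/top1.png",T["color"]);crop(S["color"],150,100,320,250,2.4,"s2")
for n,c in (("top",T),("side",S)):
  for col in ("red","green"):
    for b in blobs(c["color"],col):
      if b[0][0]<460: print(col,n,b)
plan((.6374,.1730,.28,78.5),(.6374,.1730,.108,78.5))
E
```

```text
clock: 2.35
position: [0.6008, 0.0981, 0.3515]
orientation: [179.9, -0.0, 78.8]
contact_force: [-0.2, -0.4, 0.2]
width: 0.0427
red top ([353.9, 192.1], [347, 186, 15, 12, 126])
green top ([226.1, 147.4], [220, 141, 14, 14, 148])
green top ([241.3, 155.1], [240, 152, 3, 7, 12])
green top ([422.4, 164.9], [415, 158, 15, 14, 159])
green top ([405.5, 170.5], [404, 168, 4, 6, 12])
red side ([338.1, 165.5], [333, 155, 10, 22, 151])
red side ([332.3, 194.0], [331, 188, 4, 13, 39])
red side ([247.2, 225.4], [242, 215, 13, 21, 186])
red side ([203.6, 230.3], [197, 220, 15, 23, 208])
red side ([240.7, 250.7], [240, 247, 3, 8, 15])
green side ([346.2, 131.4], [342, 122, 8, 19, 105])
green side ([348.5, 149.5], [348, 147, 2, 6, 12])
green side ([231.2, 213.7], [226, 203, 13, 22, 191])
green side ([219.8, 243.8], [214, 232, 15, 23, 219])
green side ([213.6, 269.1], [212, 265, 4, 8, 15])
pos [0.6007 0.0984 0.3509] rpy [-1.800e+02 -3.000e-02  7.877e+01] w 0.0426 F [-1.  -0.8 -1. ] t 2.5
(0.6374, 0.173, 0.28, 78.5) -> [8.03, 2.14, 7.1] [-0.0, -0.001, 0.005] rows>= 3
(0.6374, 0.173, 0.108, 78.5) -> [8.02, 2.14, 24.3] [-0.0, -0.001, 0.005] rows>= 7
```

View pics/s2.png

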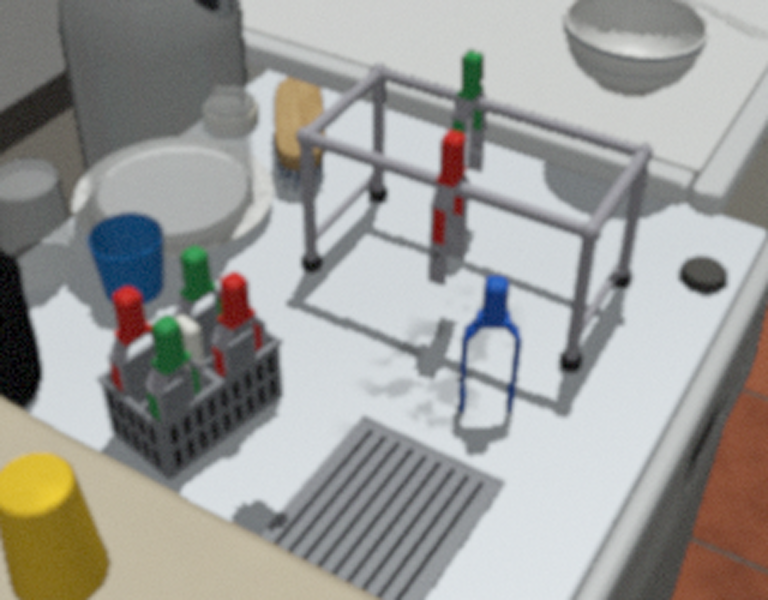

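View pics/top1.png

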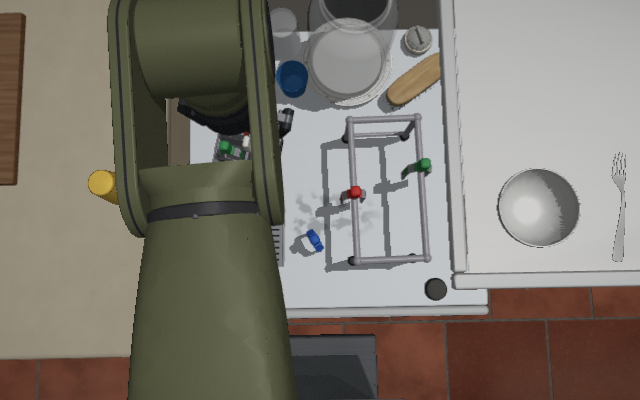

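Side px of the heads are unchanged, so the basket hasn't moved. Going over green_2, the near one at side (220,244).

```bash
python3 -m jog '[[3,0.8,0,0,0,0,0],[6,1.6,2,0,0,0,0],[8,2.1,5,0,0,0,0],[8,2.1,8,0,0,0,0],[8,2.1,11,0,0,0,0],[8,2.1,14,0,0,0,0],[8,2.1,16,0,0,0,0],[8,2.1,16,0,0,0,0]]'
python3 - <<'E'
from h import *
S=capture("side");crop(S["color"],150,150,200,170,3.5,"s3")
W=capture("wrist");cv2.imwrite("pics/w3.png",W["color"])
plan((.6374,.1730,.108,78.5))
E
```

```text
clock: 3.12
position: [0.6335, 0.1713, 0.1842]
orientation: [-179.4, 0.2, 78.7]
contact_force: [-0.5, -0.4, -1.3]
width: 0.0427
pos [0.6366 0.172  0.1906] rpy [-1.7992e+02  1.0000e-02  7.8710e+01] w 0.0424 F [ 0.4 -0.4  0.7] t 3.2
(0.6374, 0.173, 0.108, 78.5) -> [0.11, 0.07, 8.26] [-0.001, 0.0, 0.004] rows>= 2
```

View pics/s3.png

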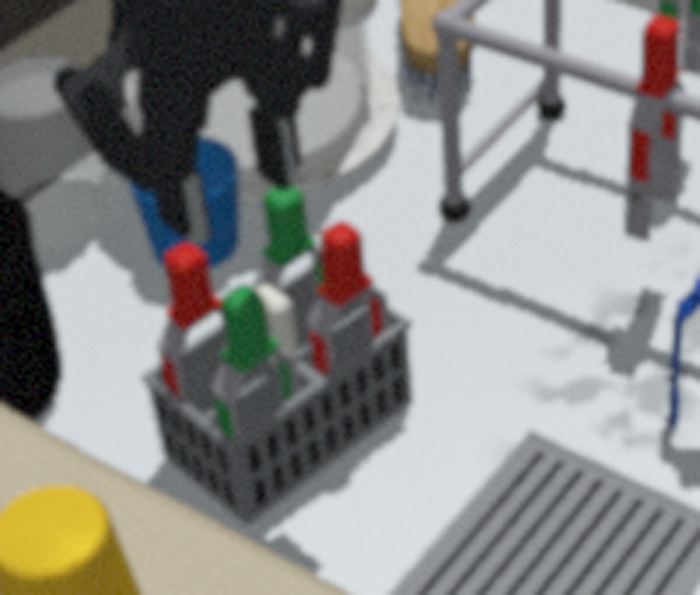

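View pics/w3.png

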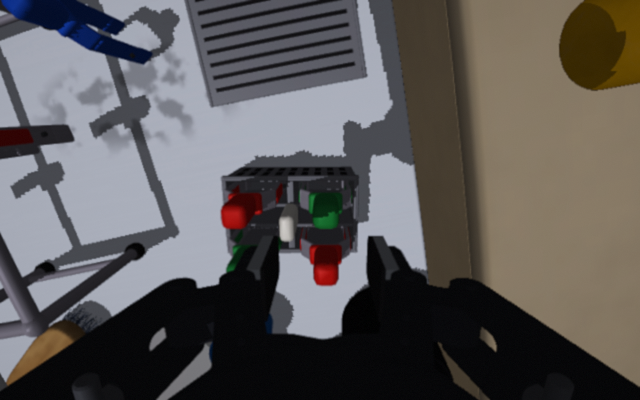

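```bash
python3 - <<'E'
from h import *
W=capture("wrist")
s=state();p=s["position"]
print(proj(W,[[.6374,.173,.118],[.6374,.173,.125],[p[0],p[1],.118],p]))
for b in blobs(W["color"],"green")+blobs(W["color"],"red"): print(b)
plan((.6374,.1730,.108,78.5))
E
```

```text
[[321.49923402 209.20099084]
 [321.46717199 212.13477328]
 [320.65472306 209.67725714]
 [319.77384169 254.40549505]]
([310.7, 198.9], [308, 190, 10, 22, 122])
([337.2, 195.0], [335, 191, 5, 12, 27])
([324.9, 214.4], [311, 204, 30, 21, 450])
([235.6, 245.3], [233, 242, 8, 10, 46])
([231.5, 264.5], [227, 258, 11, 14, 110])
([231.4, 192.4], [228, 190, 9, 7, 37])
([257.1, 200.8], [252, 191, 10, 20, 109])
([276.2, 196.3], [275, 194, 3, 6, 12])
([233.7, 212.4], [222, 200, 25, 26, 554])
([321.7, 264.8], [309, 241, 27, 39, 584])
([336.9, 249.4], [333, 242, 7, 18, 64])
pos [0.6376 0.1723 0.1926] rpy [ 1.799e+02 -7.000e-02  7.872e+01] w 0.0427 F [ 0.5  0.6 -0.1] t 3.3
(0.6374, 0.173, 0.108, 78.5) -> [0.05, -0.05, 8.46] [0.002, -0.001, 0.004] rows>= 3
```

```bash
python3 -m jog '[[0.15,0,3,0,0,0,0],[0.15,0,6,0,0,0,0],[0.15,0,7.6,0,0,0,0],[0.15,0,8.4,0,0,0,0],[0.15,0,8.4,0,0,0,0],[0.15,0,8.4,0,0,0,1],[0.15,0,8.4,0,0,0,1],[0.15,0,8.4,0,0,0,1]]'
python3 -m jog '[[0,0,0,0,0,0,1],[0,0,0,0,0,0,1],[0,0,0,0,0,0,1],[0,0,0,0,0,0,1]]'
```

```text
clock: 3.93
position: [0.6399, 0.1742, 0.1117]
orientation: [179.6, -0.2, 78.7]
contact_force: [0.2, 0.2, 2.6]
width: 0.0169
clock: 4.27
position: [0.6399, 0.1742, 0.1118]
orientation: [179.6, -0.2, 78.7]
contact_force: [-0.9, -0.3, -0.1]
width: 0.0166
```

```bash
python3 -m jog '[[0,0,-1,0,0,0,1],[0,0,-3,0,0,0,1],[0,0,-6,0,0,0,1],[0,0,-9,0,0,0,1],[0,0,-12,0,0,0,1],[0,0,-15,0,0,0,1],[0,0,-18.5,0,0,0,1],[0,0,-18.5,0,0,0,1]]'
python3 - <<'E'
from h import *
S=capture("side");crop(S["color"],150,100,320,250,2.4,"s4")
plan((.52,-.180,.29,91.4))
E
```

```text
clock: 4.93
position: [0.6415, 0.1745, 0.3076]
orientation: [178.9, -0.5, 78.7]
contact_force: [0.9, 0.8, 1.8]
width: 0.0166
pos [0.6407 0.1743 0.304 ] rpy [179.06  -0.4   78.72] w 0.0166 F [ 0.3  0.1 -0.9] t 5.0
(0.52, -0.18, 0.29, 91.4) -> [-37.11, -4.92, 1.06] [0.017, -0.005, -0.221] rows>= 9
```

View pics/s4.png

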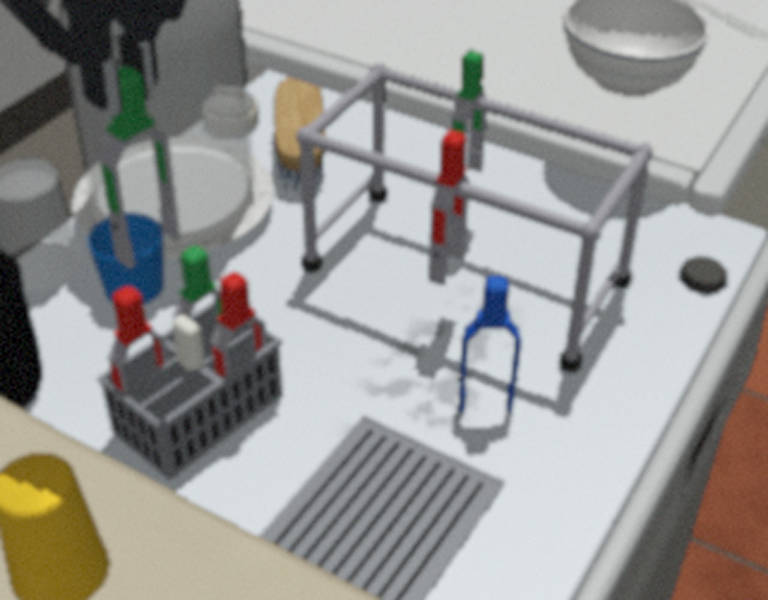

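```bash
python3 -m jog '[[-2,-0.5,-3,0.017,-0.005,0,1],[-6,-2,-3,0.017,-0.005,-0.04,1],[-10,-3,-3,0.017,-0.005,-0.08,1],[-14,-4,-3,0.017,-0.005,-0.12,1],[-18,-5,-3,0.017,-0.005,-0.16,1],[-22,-5,-3,0.017,-0.005,-0.2,1],[-26,-5,-3,0.017,-0.005,-0.22,1],[-30,-5,-3,0.017,-0.005,-0.22,1]]'
python3 - <<'E'
from h import *
plan((.52,-.180,.29,91.4))
E
```

```text
clock: 5.65
position: [0.531, -0.1116, 0.3301]
orientation: [-179.9, -0.0, 91.4]
contact_force: [1.3, -0.3, -0.1]
width: 0.0166
pos [ 0.531  -0.1116  0.3301] rpy [-1.7993e+02 -4.0000e-02  9.1390e+01] w 0.0166 F [ 1.3 -0.3 -0.1] t 5.7
(0.52, -0.18, 0.29, 91.4) -> [-6.81, -1.26, 4.01] [-0.001, -0.001, -0.0] rows>= 2
```

```bash
python3 -m jog '[[-3,-0.6,0,0,0,0,1],[-6,-1.2,0,0,0,0,1],[-6.8,-1.2,2,0,0,0,1],[-6.8,-1.2,4.5,0,0,0,1],[-6.8,-1.2,4.5,0,0,0,1],[-6.8,-1.2,4.5,0,0,0,1]]'
python3 - <<'E'
from h import *
S=capture("side");crop(S["color"],250,70,220,180,3.5,"s5")
T=capture("top");crop(T["color"],300,90,170,190,3.1,"t5")
plan((.52,-.180,.162,91.4))
p=state()["position"]
tip=p-[0,0,.108]
print(proj(S,[tip+[0,.0195,0],tip-[0,.0195,0]])-[250,70],"x3.5")
E
```

```text
clock: 6.15
position: [0.5193, -0.1794, 0.2826]
orientation: [-179.6, -0.2, 91.4]
contact_force: [0.1, -0.1, -0.8]
width: 0.0165
pos [ 0.5209 -0.1795  0.286 ] rpy [-1.7997e+02 -2.0000e-02  9.1430e+01] w 0.0168 F [ 0.7  0.3 -0.6] t 6.2
(0.52, -0.18, 0.162, 91.4) -> [-0.05, -0.08, 12.4] [-0.001, -0.0, 0.0] rows>= 3
[[121.64696045  67.87814669]
 [129.83129675  59.270781  ]] x3.5
```

View pics/s5.png

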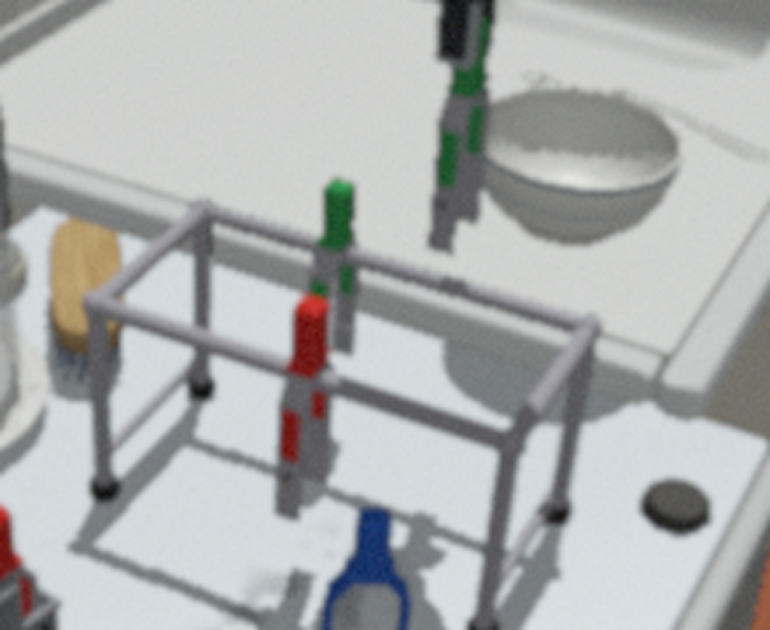

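View pics/t5.png

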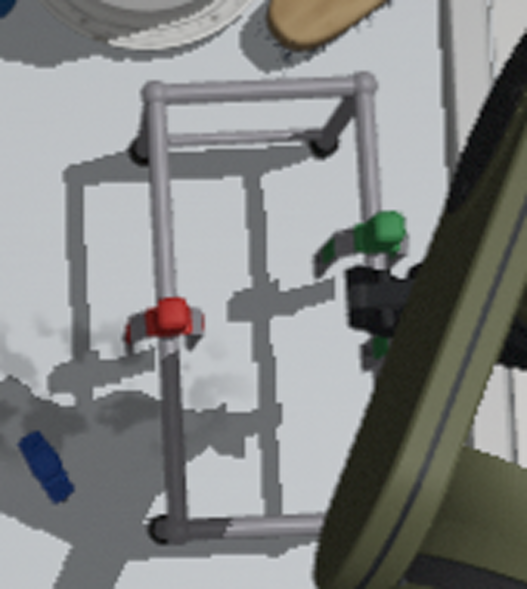

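```bash
python3 -m jog '[[0,0,1.5,0,0,0,1],[0,0,2.5,0,0,0,1],[0,0,3,0,0,0,1],[0,0,3.5,0,0,0,1],[0,0,4,0,0,0,1],[0,0,4,0,0,0,1]]'
python3 - <<'E'
from h import *
S=capture("side");crop(S["color"],340,70,130,110,6,"s6")
W=capture("wrist");cv2.imwrite("pics/w6.png",W["color"])
plan((.52,-.180,.162,91.4))
E
```

```text
clock: 6.75
position: [0.5203, -0.1792, 0.2444]
orientation: [-179.9, -0.1, 91.4]
contact_force: [-0.0, -0.8, -1.0]
width: 0.017
pos [ 0.5209 -0.1795  0.2458] rpy [-1.7995e+02 -3.0000e-02  9.1430e+01] w 0.0171 F [-0.8 -0.3 -0.5] t 6.8
(0.52, -0.18, 0.162, 91.4) -> [-0.05, -0.08, 8.38] [-0.001, -0.0, 0.001] rows>= 3
```

View pics/s6.png

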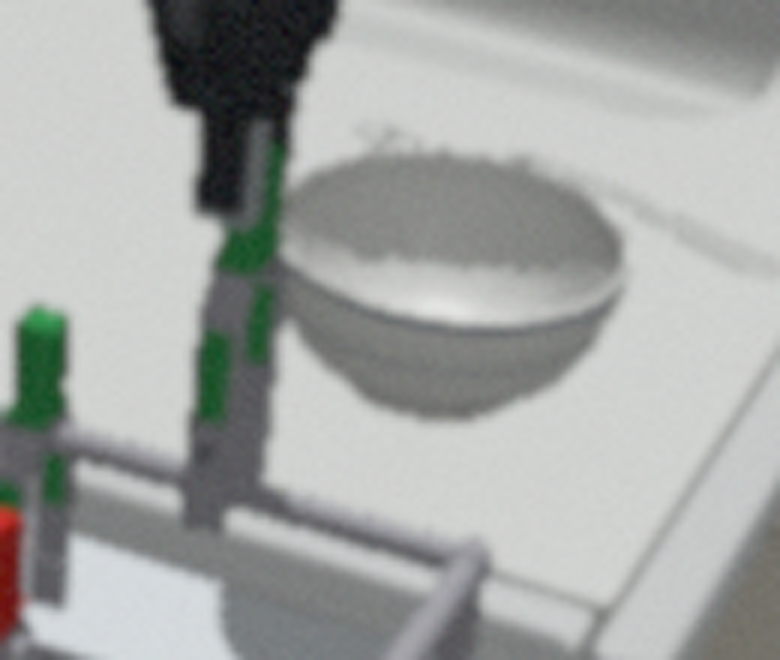

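View pics/w6.png

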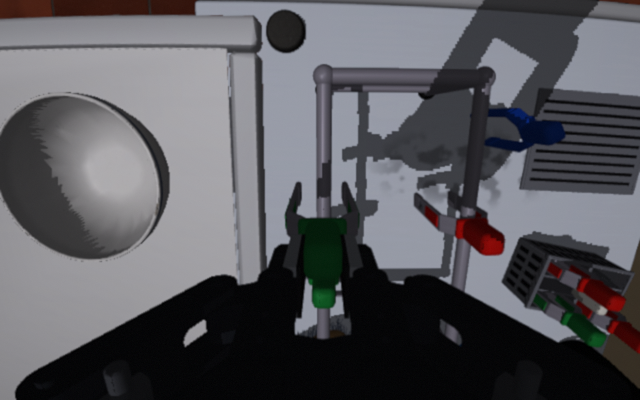

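The wrist view shows the bar (px 325,170) midway between the legs (297/349). Lowering and releasing.

```bash
python3 -m jog '[[0,0,3,0,0,0,1],[0,0,5.5,0,0,0,1],[0,0,7,0,0,0,1],[0,0,7.8,0,0,0,1],[0,0,8.1,0,0,0,1],[0,0,8.3,0,0,0,1],[0,0,8.3,0,0,0,1]]'
python3 - <<'E'
from h import *
plan((.52,-.180,.162,91.4))
E
```

```text
clock: 7.43
position: [0.5215, -0.1798, 0.1649]
orientation: [180.0, 0.0, 91.4]
contact_force: [-0.0, 0.2, 0.6]
width: 0.0165
pos [ 0.5215 -0.1798  0.1649] rpy [1.7995e+02 2.0000e-02 9.1430e+01] w 0.0165 F [-0.   0.2  0.6] t 7.4
(0.52, -0.18, 0.162, 91.4) -> [-0.02, -0.15, 0.29] [0.001, 0.0, 0.001] rows>= 1
```

```bash
python3 -m jog '[[0,0,0.2,0,0,0,1],[0,0,0.3,0,0,0,1],[0,0,0.3,0,0,0,1]]'; python3 -m jog '[[0,0,0,0,0,0,0.4],[0,0,0,0,0,0,0.2],[0,0,0,0,0,0,0.1],[0,0,0,0,0,0,0.1],[0,0,-2,0,0,0,0.1],[0,0,-5,0,0,0,0.1],[0,0,-9,0,0,0,0.1],[0,0,-13,0,0,0,0.1]]'
python3 - <<'E'
from h import *
S=capture("side");crop(S["color"],250,70,220,180,3.5,"s7")
T=capture("top");
for n,c in (("side",S),("top",T)):
  for col in ("red","green"):
    for b in blobs(c["color"],col,60):
      if b[0][0]<460: print(n,col,b)
plan((.6251,.1119,.30,78.5))
E
```

```text
clock: 7.68
position: [0.5224, -0.1802, 0.1647]
orientation: [179.8, 0.1, 91.4]
contact_force: [-4.7, 2.8, 8.5]
width: 0.0166
clock: 8.35
position: [0.5212, -0.1796, 0.2945]
orientation: [180.0, 0.0, 91.4]
contact_force: [0.6, -0.5, 0.6]
width: 0.0385
side red ([338.1, 165.6], [333, 155, 10, 22, 152])
side red ([247.2, 225.5], [242, 215, 13, 21, 186])
side red ([203.6, 230.3], [198, 220, 14, 23, 203])
side green ([346.2, 131.3], [342, 122, 8, 19, 106])
side green ([377.0, 139.4], [373, 130, 9, 19, 112])
side green ([231.2, 213.6], [226, 203, 13, 22, 189])
top red ([230.6, 125.4], [224, 118, 15, 15, 144])
top red ([259.1, 153.1], [253, 147, 14, 13, 134])
top red ([353.9, 192.1], [347, 186, 15, 12, 123])
top green ([263.5, 130.9], [258, 124, 13, 14, 139])
top green ([422.5, 164.7], [415, 158, 15, 13, 150])
top green ([423.3, 203.4], [419, 198, 11, 11, 80])
pos [ 0.5251 -0.1814  0.3038] rpy [179.08   0.45  91.43] w 0.0385 F [0.5 0.1 0.7] t 8.4
(0.6251, 0.1119, 0.3, 78.5) -> [29.07, 10.72, 0.32] [0.017, 0.006, 0.226] rows>= 8
```

View pics/s7.png

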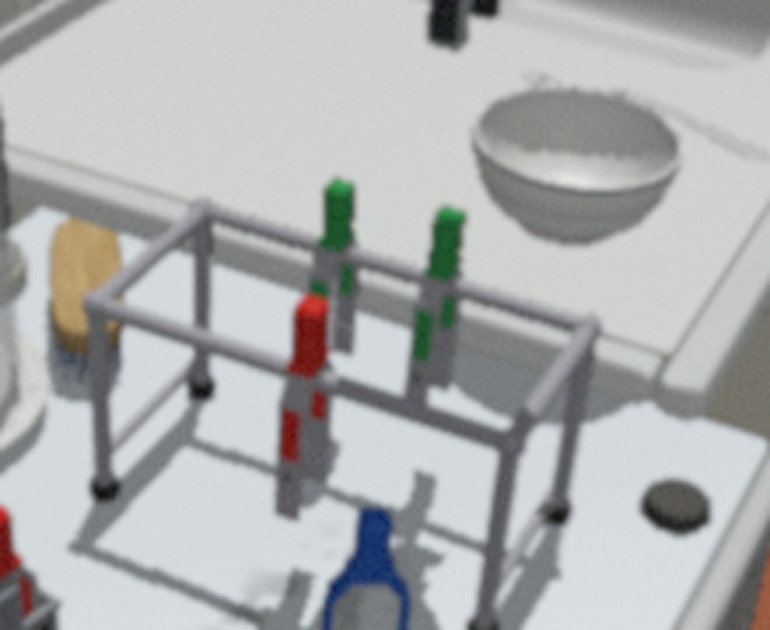

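Green_2 hangs astride. Next is red_2 at top (259,153), side (247,225).

```bash
python3 -m jog '[[3.8,1.4,0,0,0,0.03,0],[7.6,2.8,0,0,0,0.06,0],[11.4,4.2,0,0,0,0.1,0],[15.2,5.6,0,0,0,0.14,0],[19,7,0,0.017,0.006,0.18,0],[22.8,8.4,0,0.017,0.006,0.22,0],[26.5,9.8,0,0.017,0.006,0.226,0],[29,10.7,0,0.017,0.006,0.226,0]]'
python3 - <<'E'
from h import *
S=capture("side")
for col in ("red","green"):
    for b in blobs(S["color"],col,60):
      if b[0][0]<300: print(col,b)
plan((.6251,.1121,.19,78.5),(.6251,.1121,.105,78.5))
E
```

```text
clock: 9.12
position: [0.6253, 0.1145, 0.3021]
orientation: [-179.9, -0.0, 78.6]
contact_force: [0.6, -0.9, 0.2]
width: 0.043
red ([247.2, 225.4], [242, 215, 13, 21, 186])
red ([203.5, 230.5], [197, 220, 15, 23, 207])
green ([231.2, 213.6], [226, 203, 13, 22, 188])
pos [0.6258 0.1177 0.3017] rpy [-179.93   -0.19   78.76] w 0.0428 F [-2.3  0.4  0.1] t 9.2
(0.6251, 0.1121, 0.19, 78.5) -> [-0.6, 0.05, 11.17] [-0.001, -0.003, 0.005] rows>= 3
(0.6251, 0.1121, 0.105, 78.5) -> [-0.63, 0.06, 19.67] [-0.001, -0.003, 0.005] rows>= 5
```

```bash
python3 -m jog '[[-0.3,0,3,0,0,0,0],[-0.6,0,6,0,0,0,0],[-0.6,0,9,0,0,0,0],[-0.6,0,11,0,0,0,0],[-0.6,0,11,0,0,0,0],[-0.6,0,11,0,0,0,0]]'
python3 - <<'E'
from h import *
W=capture("wrist");crop(W["color"],170,130,300,200,2.6,"w8")
p=state()["position"]
print(proj(W,[[p[0],p[1],.118]]))
for b in blobs(W["color"],"red",100): print(b)
plan((.6251,.1121,.105,78.5))
E
```

```text
clock: 9.67
position: [0.6236, 0.1119, 0.1898]
orientation: [-179.7, -0.1, 78.8]
contact_force: [-0.3, -0.4, 0.1]
width: 0.0425
[[320.23315458 210.6993422 ]]
([31.0, 145.2], [21, 131, 21, 29, 229])
([322.8, 211.1], [307, 192, 33, 36, 787])
([415.1, 265.4], [408, 260, 14, 13, 135])
pos [0.6248 0.112  0.1922] rpy [-179.95   -0.19   78.76] w 0.0428 F [ 0.1 -0.1  0.5] t 9.7
(0.6251, 0.1121, 0.105, 78.5) -> [-0.01, 0.03, 8.72] [-0.001, -0.003, 0.004] rows>= 3
```

View pics/w8.png

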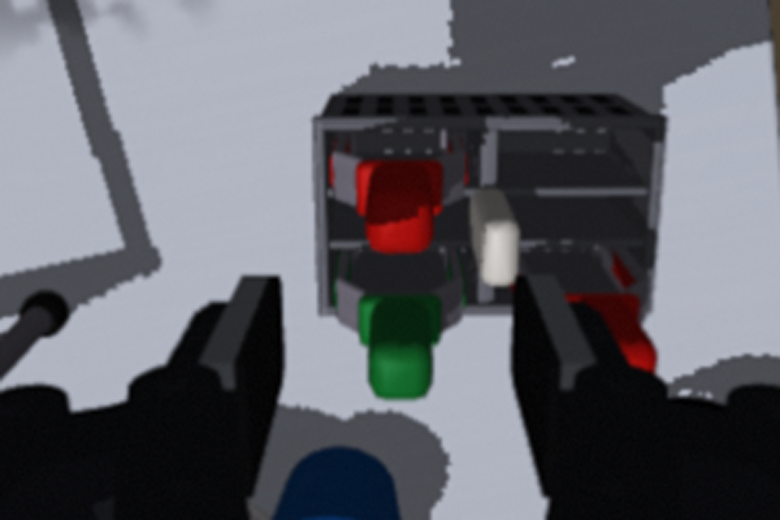

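Red at wrist (323,211) matches the predicted axis (320,211). Descending and gripping.

```bash
python3 -m jog '[[0,0,3,0,0,0,0],[0,0,6,0,0,0,0],[0,0,7.8,0,0,0,0],[0,0,8.7,0,0,0,0],[0,0,8.7,0,0,0,0],[0,0,8.7,0,0,0,1],[0,0,8.7,0,0,0,1],[0,0,8.7,0,0,0,1]]'
python3 -m jog '[[0,0,0,0,0,0,1],[0,0,0,0,0,0,1],[0,0,0,0,0,0,1],[0,0,0,0,0,0,1]]'
python3 -m jog '[[0,0,-1,0,0,0,1],[0,0,-3,0,0,0,1],[0,0,-6,0,0,0,1],[0,0,-10,0,0,0,1],[0,0,-14,0,0,0,1],[0,0,-18,0,0,0,1],[0,0,-21.5,0,0,0,1],[0,0,-21.5,0,0,0,1]]'
python3 - <<'E'
from h import *
S=capture("side");crop(S["color"],150,100,320,250,2.4,"s9")
plan((.475,-.059,.29,91.4))
E
```

```text
clock: 10.38
position: [0.6267, 0.1125, 0.1083]
orientation: [179.8, -0.3, 78.8]
contact_force: [0.0, 0.1, 4.5]
width: 0.0162
clock: 10.72
position: [0.6267, 0.1125, 0.1084]
orientation: [179.8, -0.3, 78.8]
contact_force: [-0.3, -0.5, -0.5]
width: 0.017
clock: 11.38
position: [0.6286, 0.112, 0.3352]
orientation: [178.9, -0.5, 78.8]
contact_force: [1.2, 0.6, 0.8]
width: 0.017
pos [0.6277 0.1118 0.331 ] rpy [179.14  -0.46  78.76] w 0.0169 F [-0.2  0.3 -0.8] t 11.4
(0.475, -0.059, 0.29, 91.4) -> [-19.76, -11.7, 3.77] [0.016, -0.006, -0.221] rows>= 6
```

View pics/s9.png

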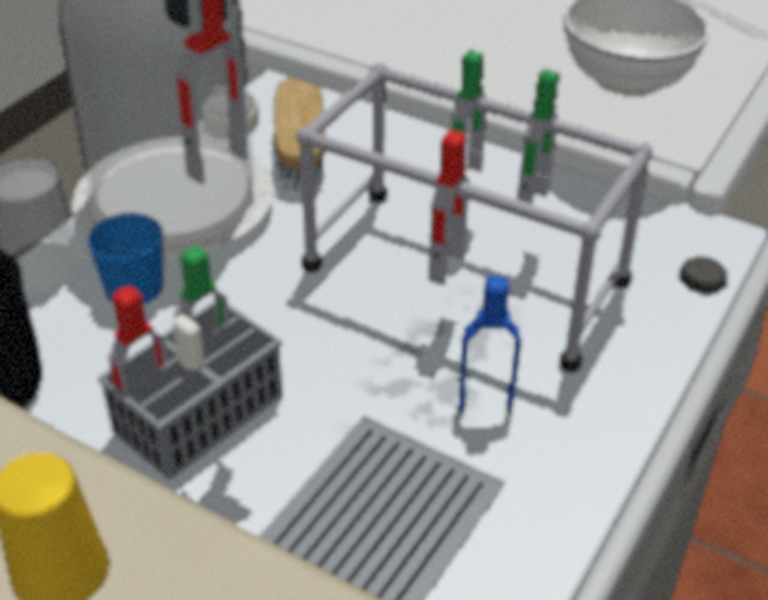

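```bash
python3 -m jog '[[-3.3,-2,0,0,0,-0.04,1],[-6.6,-4,0,0,0,-0.08,1],[-9.9,-5.9,0,0,0,-0.12,1],[-13.2,-7.8,0,0,0,-0.16,1],[-16.5,-9.8,0,0.016,-0.006,-0.2,1],[-19.7,-11.7,0,0.016,-0.006,-0.221,1],[-19.7,-11.7,2,0.016,-0.006,-0.221,1],[-19.7,-11.7,2,0.016,-0.006,-0.221,1]]'
python3 - <<'E'
from h import *
plan((.475,-.059,.245,91.4))
E
```

```text
clock: 12.1
position: [0.4722, -0.0592, 0.3035]
orientation: [-179.7, -0.1, 91.2]
contact_force: [-0.6, 0.1, -1.6]
width: 0.0166
pos [ 0.4722 -0.0592  0.3035] rpy [-1.7966e+02 -1.2000e-01  9.1250e+01] w 0.0166 F [-0.6  0.1 -1.6] t 12.1
(0.475, -0.059, 0.245, 91.4) -> [0.01, 0.31, 5.85] [-0.006, -0.002, -0.003] rows>= 2
```

```bash
python3 -m jog '[[0,0.3,1.5,0,0,0,1],[0,0.3,3,0,0,0,1],[0,0.3,4.5,0,0,0,1],[0,0.3,5.5,0,0,0,1],[0,0.3,6,0,0,0,1],[0,0.3,6,0,0,0,1]]'
python3 - <<'E'
from h import *
S=capture("side");crop(S["color"],300,100,170,150,4.4,"s10")
W=capture("wrist");cv2.imwrite("pics/w10.png",W["color"])
plan((.475,-.059,.158,91.4))
E
```

```text
clock: 12.6
position: [0.4743, -0.0584, 0.2418]
orientation: [-179.5, -0.2, 91.3]
contact_force: [-0.5, 0.2, -0.7]
width: 0.0168
pos [ 0.4752 -0.0588  0.2439] rpy [-1.7967e+02 -1.1000e-01  9.1280e+01] w 0.0167 F [ 0.5 -0.4 -0.4] t 12.7
(0.475, -0.059, 0.158, 91.4) -> [-0.03, 0.03, 8.59] [-0.006, -0.002, -0.002] rows>= 3
```

View pics/s10.png

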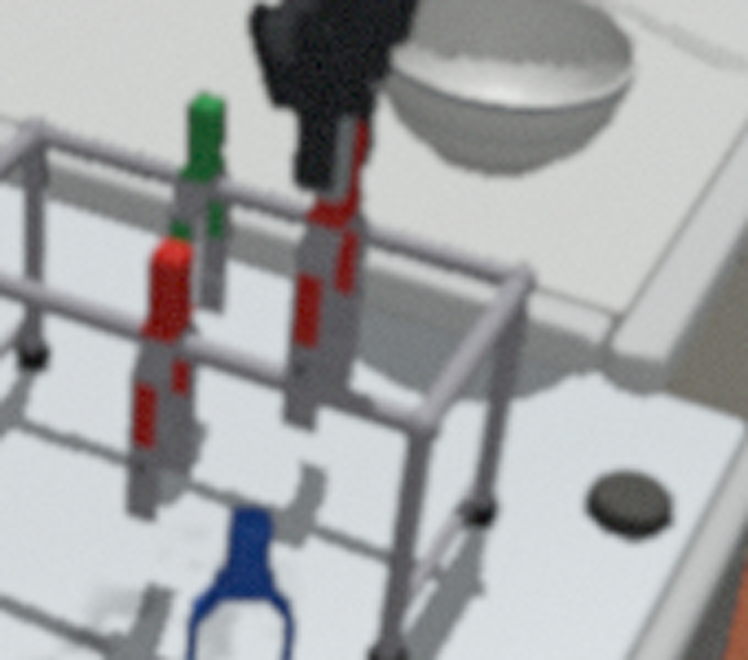

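View pics/w10.png

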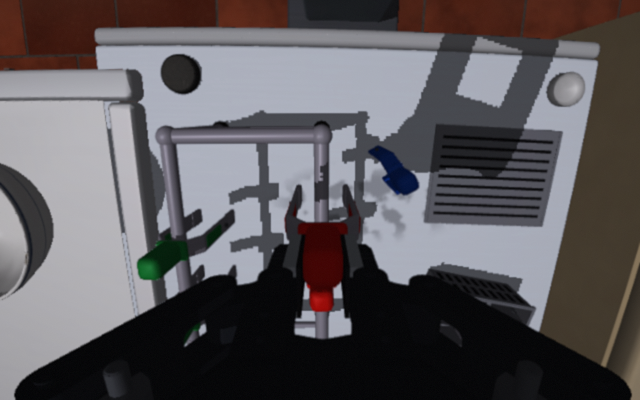

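The bar at wrist x≈322 is centred between the legs (297/349). Lowering and releasing.

```bash
python3 -m jog '[[0,0,3,0,0,0,1],[0,0,5.5,0,0,0,1],[0,0,7,0,0,0,1],[0,0,7.8,0,0,0,1],[0,0,8.3,0,0,0,1],[0,0,8.6,0,0,0,1],[0,0,8.6,0,0,0,1]]'; python3 -m jog '[[0,0,0.2,0,0,0,1],[0,0,0.2,0,0,0,1]]'; python3 -m jog '[[0,0,0,0,0,0,0.4],[0,0,0,0,0,0,0.2],[0,0,0,0,0,0,0.1],[0,0,0,0,0,0,0.1],[0,0,-2,0,0,0,0.1],[0,0,-5,0,0,0,0.1],[0,0,-9,0,0,0,0.1],[0,0,-13,0,0,0,0.1]]'
python3 - <<'E'
from h import *
S=capture("side");crop(S["color"],150,100,320,250,2.4,"s11")
T=capture("top");
for n,c in (("side",S),("top",T)):
  for col in ("red","green"):
    for b in blobs(c["color"],col,60):
      if b[0][0]<460: print(n,col,b)
plan((.6674,.1033,.31,78.5))
E
```

```text
clock: 13.28
position: [0.4755, -0.0588, 0.1614]
orientation: [-179.7, -0.1, 91.3]
contact_force: [-4.9, 0.8, 6.8]
width: 0.0165
clock: 13.45
position: [0.477, -0.0591, 0.1615]
orientation: [-180.0, -0.0, 91.3]
contact_force: [0.7, 0.1, -0.2]
width: 0.0167
clock: 14.12
position: [0.4762, -0.059, 0.2916]
orientation: [-179.8, -0.1, 91.3]
contact_force: [0.9, 0.2, 0.7]
width: 0.0382
side red ([338.1, 165.5], [333, 155, 10, 22, 152])
side red ([371.2, 176.3], [366, 165, 11, 23, 173])
side red ([203.6, 230.4], [197, 220, 15, 23, 207])
side green ([346.3, 131.2], [342, 122, 8, 19, 103])
side green ([377.0, 139.0], [373, 130, 9, 19, 109])
side green ([231.3, 213.6], [226, 203, 13, 22, 193])
top red ([230.5, 125.5], [224, 118, 15, 16, 148])
top green ([263.4, 131.0], [257, 124, 14, 14, 141])
pos [ 0.4804 -0.0599  0.3001] rpy [1.7925e+02 1.7000e-01 9.1290e+01] w 0.0384 F [ 0.2 -0.3  0.7] t 14.2
(0.6674, 0.1033, 0.31, 78.5) -> [15.89, 19.08, -0.78] [0.013, 0.001, 0.223] rows>= 6
```

View pics/s11.png

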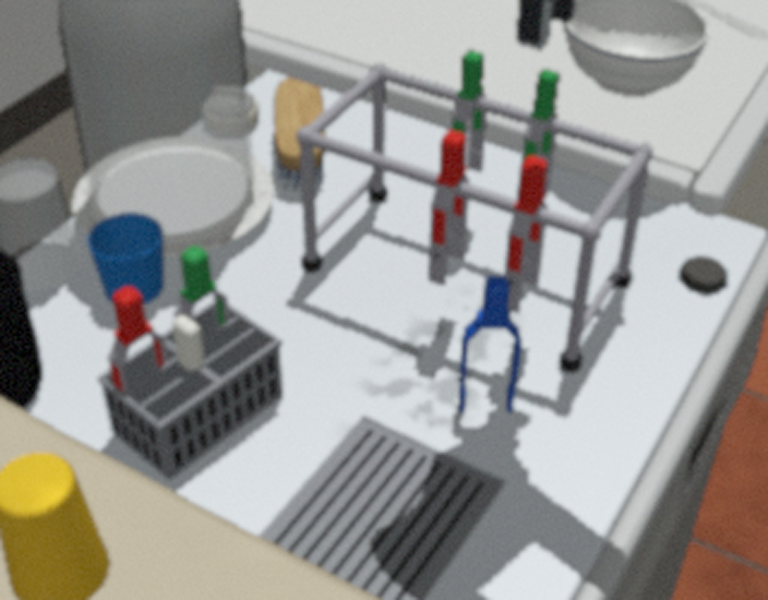

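Red_2 hangs and the basket is unchanged. Next is green_1 (side 231,214).

```bash
python3 -m jog '[[2.5,3,0,0,0,0.04,0],[5,6,0,0,0,0.08,0],[7.6,9.1,0,0,0,0.12,0],[10.2,12.2,0,0,0,0.16,0],[12.8,15.4,0,0.013,0,0.2,0],[15.9,19.1,0,0.013,0,0.223,0],[15.9,19.1,2,0.013,0,0.223,0],[15.9,19.1,2,0.013,0,0.223,0]]'
python3 - <<'E'
from h import *
S=capture("side")
for col in ("red","green"):
    for b in blobs(S["color"],col,60):
      if b[0][0]<300: print(col,b)
plan((.6672,.1035,.19,78.5))
E
```

```text
clock: 14.88
position: [0.6678, 0.1051, 0.2765]
orientation: [-179.6, 0.2, 78.7]
contact_force: [0.2, 0.2, -1.2]
width: 0.0429
red ([203.6, 230.4], [197, 220, 15, 23, 206])
green ([231.3, 213.6], [226, 203, 13, 22, 190])
pos [0.667  0.1039 0.2779] rpy [-179.63    0.21   78.6 ] w 0.0425 F [-0.8 -0.2 -0.6] t 14.9
(0.6672, 0.1035, 0.19, 78.5) -> [-0.0, 0.09, 8.79] [-0.006, 0.004, 0.002] rows>= 3
```

```bash
python3 -m jog '[[0,0.1,3,0,0,0,0],[0,0.1,6,0,0,0,0],[0,0.1,8.5,0,0,0,0],[0,0.1,8.8,0,0,0,0],[0,0.1,8.8,0,0,0,0]]'
python3 - <<'E'
from h import *
W=capture("wrist")
p=state()["position"]
print(proj(W,[[p[0],p[1],.118]]))
for b in blobs(W["color"],"green",100): print(b)
plan((.6672,.1035,.105,78.5))
E
```

```text
clock: 15.35
position: [0.6655, 0.1024, 0.1883]
orientation: [-179.4, 0.3, 78.5]
contact_force: [0.6, -0.5, 0.4]
width: 0.0427
[[321.22123349 212.09638053]]
([312.6, 200.9], [310, 193, 10, 20, 109])
([327.8, 213.8], [314, 193, 29, 34, 552])
pos [0.667  0.1027 0.1909] rpy [-179.65    0.21   78.55] w 0.0424 F [-0.2  0.3  1. ] t 15.4
(0.6672, 0.1035, 0.105, 78.5) -> [0.11, 0.05, 8.59] [-0.006, 0.004, 0.001] rows>= 3
```

```bash
python3 -m jog '[[0.2,0,3,0,0,0,0],[0.25,0,6,0,0,0,0],[0.25,0,7.8,0,0,0,0],[0.25,0,8.7,0,0,0,0],[0.25,0,8.7,0,0,0,0],[0.25,0,8.7,0,0,0,1],[0.25,0,8.7,0,0,0,1],[0.25,0,8.7,0,0,0,1]]'
python3 -m jog '[[0,0,0,0,0,0,1],[0,0,0,0,0,0,1],[0,0,0,0,0,0,1],[0,0,0,0,0,0,1]]'
python3 -m jog '[[0,0,-1,0,0,0,1],[0,0,-3,0,0,0,1],[0,0,-6,0,0,0,1],[0,0,-10,0,0,0,1],[0,0,-14,0,0,0,1],[0,0,-18,0,0,0,1],[0,0,-21.5,0,0,0,1],[0,0,-21.5,0,0,0,1]]'
python3 - <<'E'
from h import *
S=capture("side");crop(S["color"],150,100,320,250,2.4,"s12")
plan((.64,-.177,.33,91.4),(.465,-.181,.33,91.4))
E
```

```text
clock: 16.07
position: [0.6688, 0.1049, 0.1073]
orientation: [-179.9, 0.1, 78.5]
contact_force: [-0.4, 0.1, 4.2]
width: 0.017
clock: 16.4
position: [0.6688, 0.105, 0.1073]
orientation: [-179.9, 0.1, 78.5]
contact_force: [-0.3, -0.4, -0.0]
width: 0.0172
clock: 17.07
position: [0.6721, 0.1058, 0.3345]
orientation: [179.1, -0.1, 78.6]
contact_force: [0.3, -0.2, 1.3]
width: 0.0169
pos [0.6712 0.1057 0.3302] rpy [ 1.7942e+02 -5.0000e-02  7.8550e+01] w 0.0173 F [ 0.2  0.1 -0.5] t 17.1
(0.64, -0.177, 0.33, 91.4) -> [-28.32, 2.56, 0.03] [0.01, 0.0, -0.224] rows>= 7
(0.465, -0.181, 0.33, 91.4) -> [-32.19, -14.51, -0.15] [0.01, 0.0, -0.224] rows>= 9
```

View pics/s12.png

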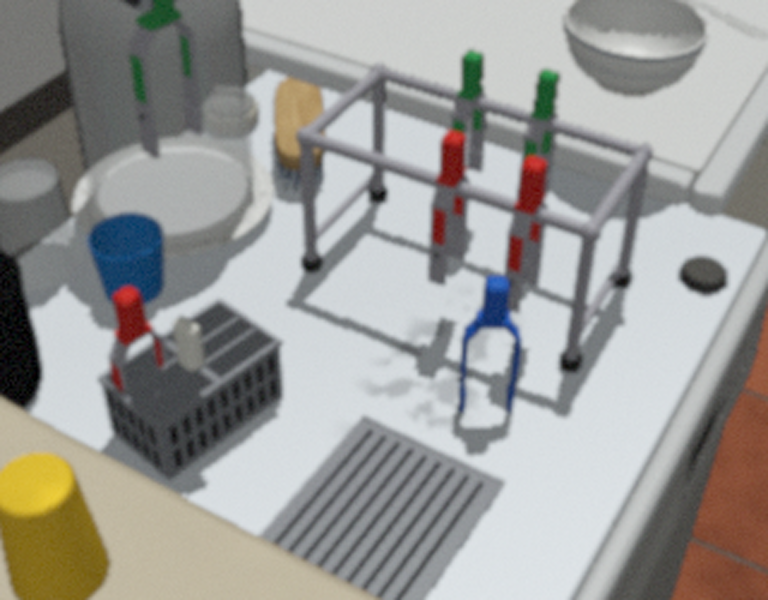

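```bash
python3 -m jog '[[-3.7,-1.7,0,0,0,-0.03,1],[-7.4,-3.4,0,0,0,-0.06,1],[-11.1,-5,0,0,0,-0.09,1],[-14.8,-6.7,0,0,0,-0.12,1],[-18.5,-8.4,0,0.01,0,-0.15,1],[-22.2,-10,0,0.01,0,-0.18,1],[-25.9,-11.7,0,0.01,0,-0.21,1],[-29.5,-13.3,0,0.01,0,-0.224,1]]'
python3 - <<'E'
from h import *
plan((.467,-.181,.245,91.4))
E
```

```text
clock: 17.78
position: [0.4801, -0.158, 0.3271]
orientation: [-179.9, -0.0, 91.5]
contact_force: [0.6, -0.3, 0.0]
width: 0.0169
pos [ 0.4801 -0.158   0.3271] rpy [-1.7987e+02 -4.0000e-02  9.1470e+01] w 0.0169 F [ 0.6 -0.3  0. ] t 17.8
(0.467, -0.181, 0.245, 91.4) -> [-2.27, -1.36, 8.21] [-0.002, -0.001, 0.001] rows>= 3
```

```bash
python3 -m jog '[[-1.5,-0.9,0,0,0,0,1],[-2.3,-1.4,2,0,0,0,1],[-2.3,-1.4,4,0,0,0,1],[-2.3,-1.4,6,0,0,0,1],[-2.3,-1.4,7.5,0,0,0,1],[-2.3,-1.4,8.2,0,0,0,1],[-2.3,-1.4,8.2,0,0,0,1],[-2.3,-1.4,8.2,0,0,0,1]]'
python3 - <<'E'
from h import *
S=capture("side");crop(S["color"],300,80,170,150,4,"s13")
W=capture("wrist");crop(W["color"],220,100,200,200,3,"w13")
plan((.467,-.181,.158,91.4))
E
```

```text
clock: 18.45
position: [0.4663, -0.1811, 0.2447]
orientation: [-179.8, -0.1, 91.5]
contact_force: [0.3, -0.2, -0.2]
width: 0.017
pos [ 0.4671 -0.1814  0.2463] rpy [-1.7996e+02  1.0000e-02  9.1490e+01] w 0.0168 F [ 0.2 -0.2 -0.5] t 18.6
(0.467, -0.181, 0.158, 91.4) -> [0.05, -0.01, 8.83] [-0.001, 0.0, 0.002] rows>= 3
```

View pics/s13.png

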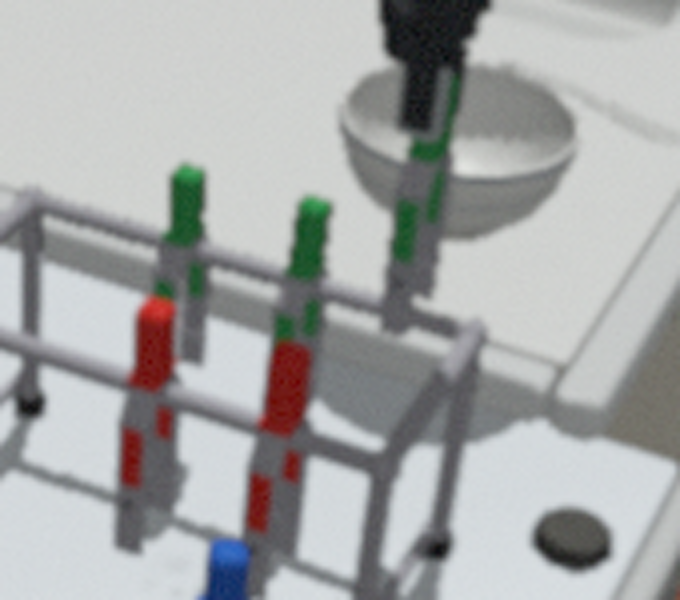

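View pics/w13.png

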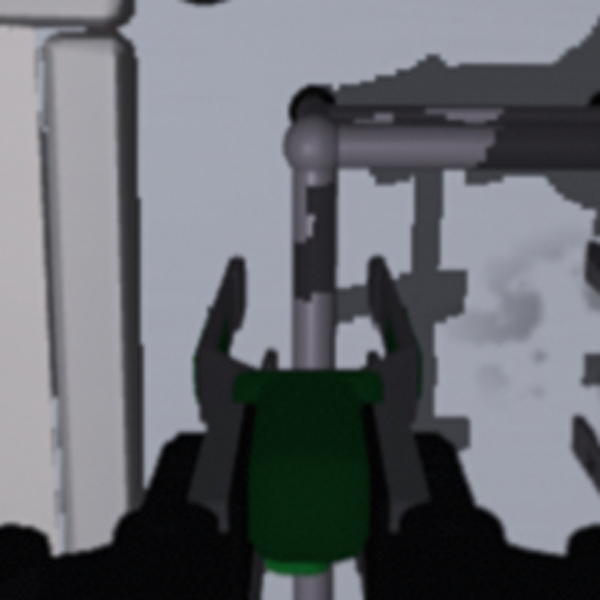

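The bar is midway between the legs. Lowering and releasing.

```bash
python3 -m jog '[[0,0,3,0,0,0,1],[0,0,5.5,0,0,0,1],[0,0,7,0,0,0,1],[0,0,7.8,0,0,0,1],[0,0,8.3,0,0,0,1],[0,0,8.7,0,0,0,1],[0,0,8.7,0,0,0,1]]'; python3 -m jog '[[0,0,0.2,0,0,0,1],[0,0,0.2,0,0,0,1]]'; python3 -m jog '[[0,0,0,0,0,0,0.4],[0,0,0,0,0,0,0.2],[0,0,0,0,0,0,0.1],[0,0,0,0,0,0,0.1],[0,0,-2,0,0,0,0.1],[0,0,-5,0,0,0,0.1],[0,0,-9,0,0,0,0.1],[0,0,-13,0,0,0,0.1]]'
python3 - <<'E'
from h import *
S=capture("side");crop(S["color"],150,100,320,250,2.4,"s14")
T=capture("top");
for n,c in (("side",S),("top",T)):
  for col in ("red","green"):
    for b in blobs(c["color"],col,60):
      if b[0][0]<460: print(n,col,b)
plan((.6796,.1641,.31,78.5))
E
```

```text
clock: 19.13
position: [0.4679, -0.1819, 0.1607]
orientation: [179.9, 0.1, 91.5]
contact_force: [-0.4, -0.0, -0.6]
width: 0.0168
clock: 19.3
position: [0.4687, -0.1822, 0.1603]
orientation: [179.8, 0.1, 91.5]
contact_force: [-2.0, 0.2, 2.8]
width: 0.0169
clock: 19.97
position: [0.4675, -0.1815, 0.2904]
orientation: [180.0, 0.1, 91.5]
contact_force: [1.6, -0.1, 0.2]
width: 0.0381
side red ([338.2, 165.6], [333, 155, 10, 22, 154])
side red ([371.2, 176.2], [366, 165, 11, 23, 175])
side red ([203.7, 230.5], [198, 220, 14, 23, 208])
side green ([346.2, 131.4], [342, 122, 8, 19, 105])
side green ([377.1, 139.3], [373, 130, 9, 19, 108])
side green ([401.9, 145.9], [398, 136, 9, 21, 116])
top red ([230.6, 125.4], [224, 118, 15, 15, 148])
top red ([353.9, 192.0], [347, 186, 15, 12, 128])
top red ([355.8, 230.9], [349, 226, 15, 11, 124])
top green ([422.4, 165.0], [415, 158, 15, 14, 158])
top green ([427.0, 203.4], [419, 198, 17, 11, 156])
top green ([429.9, 236.5], [421, 232, 18, 8, 65])
pos [ 0.4713 -0.1835  0.2992] rpy [179.09   0.53  91.49] w 0.0386 F [ 0.9 -0.2  1.4] t 20.1
(0.6796, 0.1641, 0.31, 78.5) -> [34.19, 21.75, -1.06] [0.017, 0.007, 0.227] rows>= 10
```

View pics/s14.png

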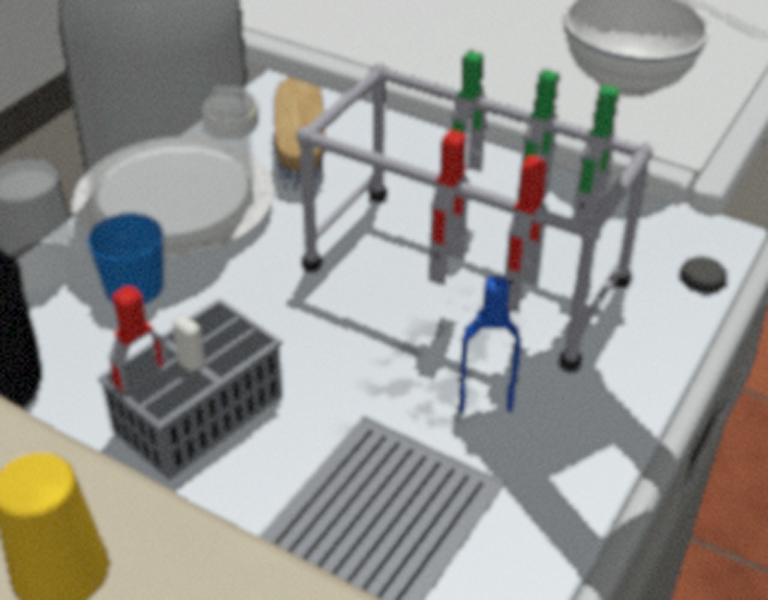

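```bash
python3 -m jog '[[3.5,2.2,0,0,0,0.03,0],[7,4.4,0,0,0,0.06,0],[10.5,6.6,0,0,0,0.09,0],[14,8.8,0,0,0,0.12,0],[17.5,11,0,0.017,0,0.15,0],[21,13.2,0,0.017,0,0.18,0],[24.5,15.5,0,0.017,0.007,0.21,0],[26,16.5,0,0.017,0.007,0.227,0]]'
python3 - <<'E'
from h import *
S=capture("side");T=capture("top")
crop(S["color"],90,180,180,120,4,"s15");
import os
t0=cv2.imread("pics/top0.png"); crop(t0,180,20,130,120,5,"t15")
print(tri(T,(214,62),S,(133,215)))
for col in ("red","green"):
    for b in blobs(S["color"],col,60):
      if b[0][0]<300: print(col,b)
plan((.6796,.1645,.31,78.5))
E
```

```text
clock: 20.73
position: [0.6308, 0.0848, 0.2981]
orientation: [-179.9, -0.0, 78.6]
contact_force: [-0.8, -1.3, -0.8]
width: 0.0432
(array([0.80642697, 0.19978613, 0.11312167]), np.float64(0.011815369914983288))
red ([203.7, 230.4], [198, 220, 14, 23, 208])
pos [0.6302 0.0835 0.2978] rpy [-1.799e+02  3.000e-02  7.871e+01] w 0.0427 F [1.  0.3 0.4] t 20.8
(0.6796, 0.1645, 0.31, 78.5) -> [8.91, 3.26, -1.23] [-0.002, 0.0, 0.004] rows>= 3
```

View pics/s15.png

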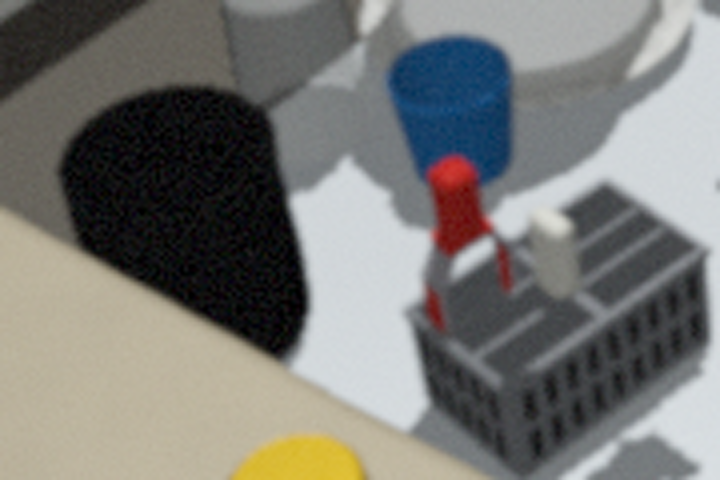

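View pics/t15.png

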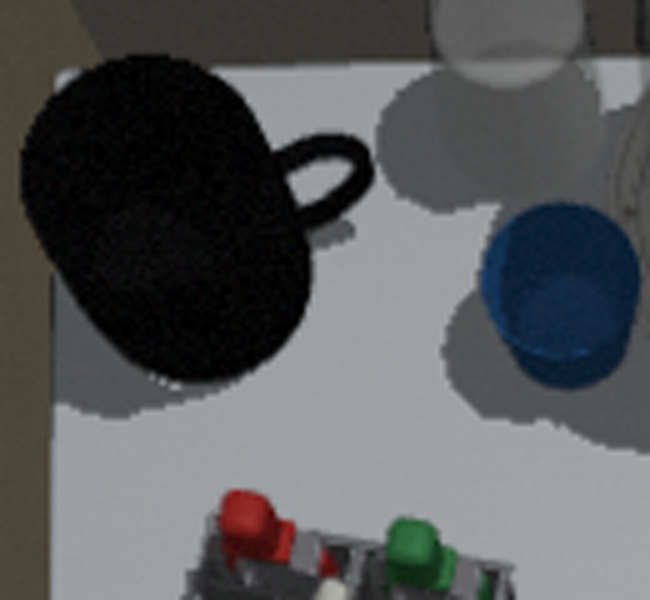

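The mug edge stays ≥5 cm clear of the fingers. The last pair is red_1 (side 204,230).

```bash
python3 -m jog '[[3.5,1.3,0,0,0,0,0],[7,2.6,0,0,0,0,0],[8.9,3.3,2,0,0,0,0],[8.9,3.3,5,0,0,0,0],[8.9,3.3,8,0,0,0,0],[8.9,3.3,10.5,0,0,0,0],[8.9,3.3,10.7,0,0,0,0],[8.9,3.3,10.7,0,0,0,0]]'
python3 - <<'E'
from h import *
W=capture("wrist");crop(W["color"],170,100,300,200,2.6,"w16")
p=state()["position"]
print(proj(W,[[p[0],p[1],.118]]))
for b in blobs(W["color"],"red",100): print(b)
plan((.6796,.1645,.105,78.5))
E
```

```text
clock: 21.5
position: [0.6782, 0.1631, 0.188]
orientation: [-179.6, 0.1, 78.7]
contact_force: [0.5, 0.2, 0.9]
width: 0.0426
[[320.99649298 211.778047  ]]
([312.0, 199.6], [309, 191, 10, 21, 118])
([327.4, 212.5], [314, 192, 28, 34, 558])
pos [0.6797 0.1634 0.1909] rpy [-1.7988e+02  5.0000e-02  7.8660e+01] w 0.0427 F [ 0.3 -0.7  0.7] t 21.6
(0.6796, 0.1645, 0.105, 78.5) -> [0.12, -0.01, 8.59] [-0.002, 0.001, 0.003] rows>= 3
```

View pics/w16.png

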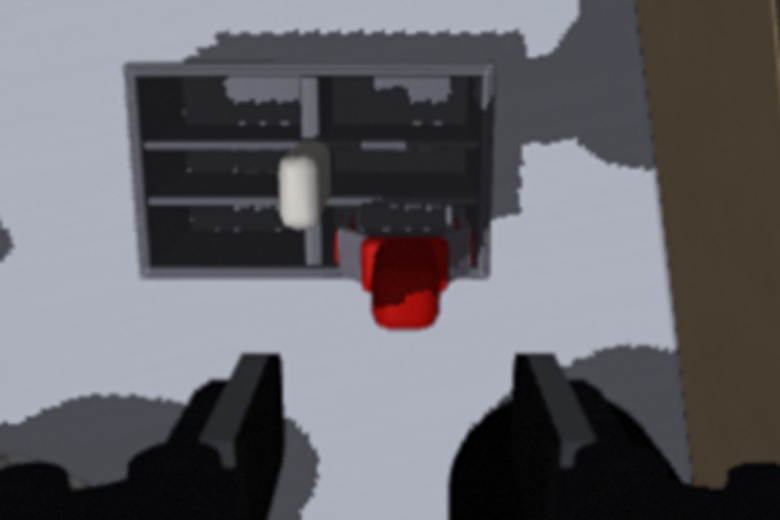

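```bash
python3 -m jog '[[0.2,0,3,0,0,0,0],[0.25,0,6,0,0,0,0],[0.25,0,7.8,0,0,0,0],[0.25,0,8.7,0,0,0,0],[0.25,0,8.7,0,0,0,0],[0.25,0,8.7,0,0,0,1],[0.25,0,8.7,0,0,0,1],[0.25,0,8.7,0,0,0,1]]'
python3 -m jog '[[0,0,0,0,0,0,1],[0,0,0,0,0,0,1],[0,0,0,0,0,0,1],[0,0,0,0,0,0,1]]'
python3 -m jog '[[0,0,-1,0,0,0,1],[0,0,-3,0,0,0,1],[0,0,-6,0,0,0,1],[0,0,-10,0,0,0,1],[0,0,-14,0,0,0,1],[0,0,-18,0,0,0,1],[0,0,-21.5,0,0,0,1],[0,0,-21.5,0,0,0,1]]'
python3 - <<'E'
from h import *
S=capture("side");crop(S["color"],150,100,320,250,2.4,"s17")
plan((.61,-.0565,.33,91.4))
E
```

```text
clock: 22.22
position: [0.6818, 0.166, 0.1073]
orientation: [179.8, -0.1, 78.7]
contact_force: [0.1, 0.0, 3.2]
width: 0.017
clock: 22.55
position: [0.6818, 0.1661, 0.1074]
orientation: [179.8, -0.1, 78.7]
contact_force: [-1.1, 0.6, -0.5]
width: 0.0168
clock: 23.22
position: [0.684, 0.1665, 0.335]
orientation: [178.9, -0.4, 78.7]
contact_force: [-0.1, 0.8, 0.8]
width: 0.0167
pos [0.6831 0.1663 0.3306] rpy [179.2   -0.29  78.67] w 0.0167 F [ 0.   0.3 -0.6] t 23.3
(0.61, -0.0565, 0.33, 91.4) -> [-23.29, -2.79, -0.09] [0.014, -0.004, -0.222] rows>= 6
```

View pics/s17.png

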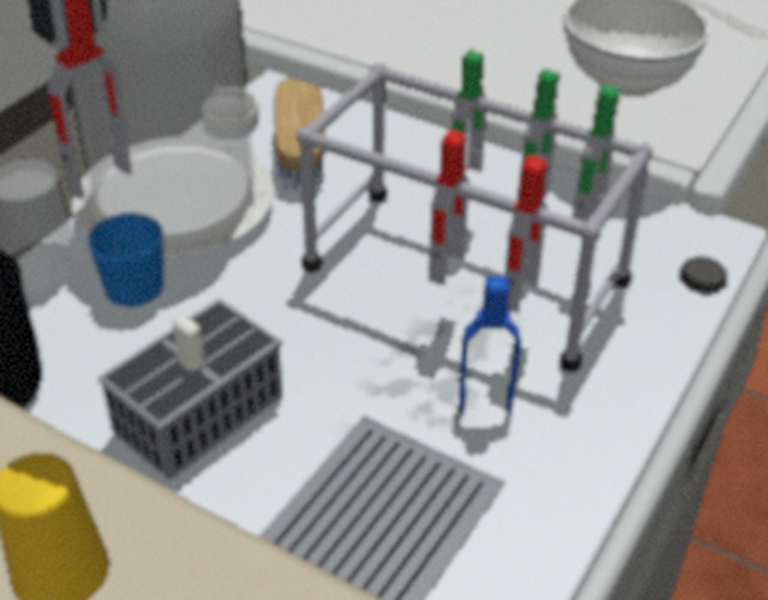

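```bash
python3 -m jog '[[-3.8,-0.5,0,0,0,-0.04,1],[-7.6,-0.9,0,0,0,-0.08,1],[-11.5,-1.4,0,0,0,-0.12,1],[-15.4,-1.9,0,0,0,-0.16,1],[-19.3,-2.3,0,0.014,-0.004,-0.2,1],[-23.2,-2.8,0,0.014,-0.004,-0.222,1],[-23.2,-2.8,2,0.014,-0.004,-0.222,1],[-23.2,-2.8,2,0.014,-0.004,-0.222,1]]'
python3 - <<'E'
from h import *
plan((.61,-.0565,.245,91.4))
E
```

```text
clock: 23.93
position: [0.608, -0.0573, 0.3043]
orientation: [-179.6, -0.1, 91.2]
contact_force: [-0.9, -0.1, -1.9]
width: 0.0167
pos [ 0.608  -0.0573  0.3043] rpy [-1.7961e+02 -7.0000e-02  9.1180e+01] w 0.0167 F [-0.9 -0.1 -1.9] t 23.9
(0.61, -0.0565, 0.245, 91.4) -> [0.06, 0.24, 5.93] [-0.007, -0.001, -0.004] rows>= 2
```

```bash
python3 -m jog '[[0,0.2,1.5,0,0,0,1],[0,0.2,3,0,0,0,1],[0,0.2,4.5,0,0,0,1],[0,0.2,5.5,0,0,0,1],[0,0.2,6,0,0,0,1],[0,0.2,6,0,0,0,1]]'
python3 - <<'E'
from h import *
S=capture("side");crop(S["color"],250,80,170,150,4,"s18")
W=capture("wrist");crop(W["color"],220,100,200,200,3,"w18")
plan((.61,-.0565,.158,91.4))
E
```

```text
clock: 24.43
position: [0.6088, -0.0564, 0.2421]
orientation: [-179.4, -0.1, 91.2]
contact_force: [0.3, 0.1, -0.9]
width: 0.0162
pos [ 0.6099 -0.0568  0.2446] rpy [-1.7964e+02 -7.0000e-02  9.1220e+01] w 0.0171 F [ 1.4 -0.7  0.1] t 24.5
(0.61, -0.0565, 0.158, 91.4) -> [0.02, 0.07, 8.66] [-0.006, -0.001, -0.003] rows>= 3
```

View pics/s18.png

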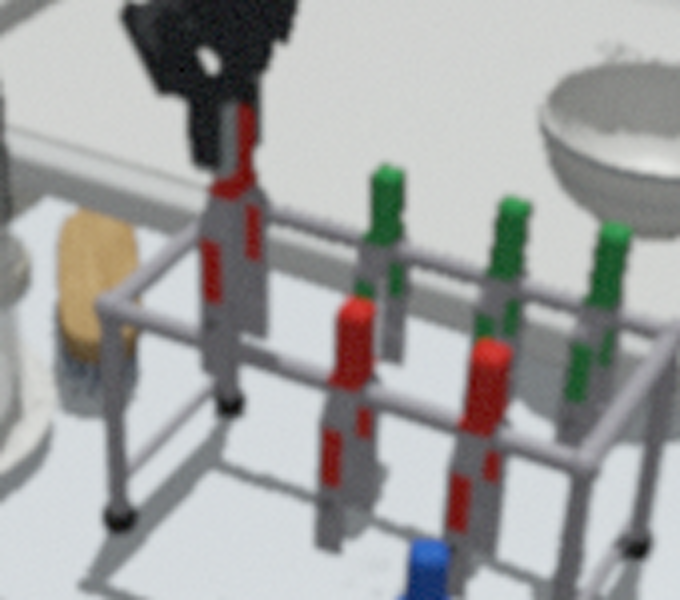

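View pics/w18.png

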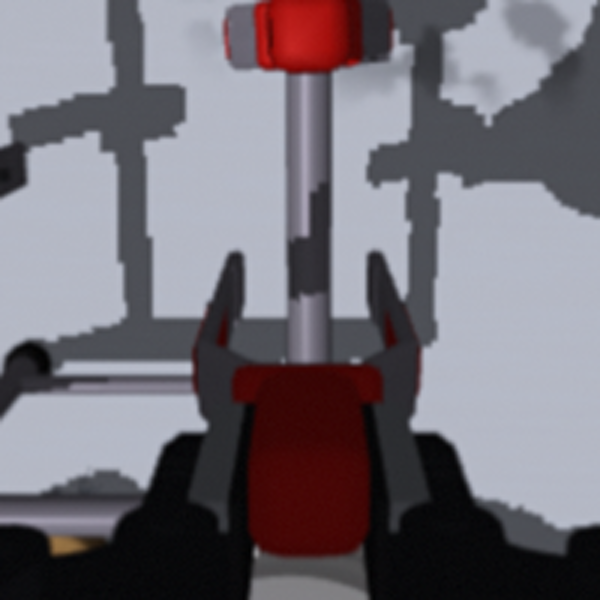

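```bash
python3 - <<'E'
from h import *
W=capture("wrist");print((-np.array(W["R"]).T@W["t"]).round(3)-state()["position"])
E
```

```text
[-6.41560781e-02 -2.90690375e-05  1.42696587e-01]
```

The bar is centred and the camera body is well above red_0. Lowering.

```bash
python3 -m jog '[[0,0,3,0,0,0,1],[0,0,5.5,0,0,0,1],[0,0,7,0,0,0,1],[0,0,7.8,0,0,0,1],[0,0,8.3,0,0,0,1],[0,0,8.6,0,0,0,1],[0,0,8.6,0,0,0,1]]'; python3 -m jog '[[0,0,0.2,0,0,0,1],[0,0,0.2,0,0,0,1]]'; python3 -m jog '[[0,0,0,0,0,0,0.4],[0,0,0,0,0,0,0.2],[0,0,0,0,0,0,0.1],[0,0,0,0,0,0,0.1],[0,0,-2,0,0,0,0.1],[0,0,-5,0,0,0,0.1],[0,0,-9,0,0,0,0.1],[0,0,-13,0,0,0,0.1]]'
python3 - <<'E'
from h import *
S=capture("side");crop(S["color"],150,100,320,250,2.4,"s19")
T=capture("top");cv2.imwrite("pics/t19.png",T["color"])
for n,c in (("side",S),("top",T)):
  for col in ("red","green"):
    for b in blobs(c["color"],col,60):
      if b[0][0]<460: print(n,col,b)
plan((.6523,.138,.31,78.5))
E
```

```text
clock: 25.17
position: [0.6106, -0.0571, 0.1608]
orientation: [-179.8, -0.0, 91.2]
contact_force: [-0.1, 0.1, -0.0]
width: 0.017
clock: 25.33
position: [0.6117, -0.0573, 0.1604]
orientation: [180.0, 0.0, 91.2]
contact_force: [-0.2, 0.9, 1.4]
width: 0.0167
clock: 26.0
position: [0.6108, -0.0571, 0.2904]
orientation: [-179.8, -0.0, 91.2]
contact_force: [0.8, -0.0, 0.2]
width: 0.0383
side red ([306.8, 155.2], [302, 145, 9, 21, 135])
side red ([338.1, 165.6], [333, 155, 10, 22, 151])
side red ([371.2, 176.2], [366, 165, 11, 23, 178])
side green ([346.3, 131.3], [342, 122, 8, 19, 104])
side green ([377.0, 139.2], [373, 130, 9, 19, 110])
side green ([401.9, 145.6], [398, 136, 9, 21, 118])
top green ([429.7, 234.0], [421, 229, 18, 11, 158])
pos [ 0.6151 -0.0578  0.3004] rpy [179.13   0.19  91.21] w 0.0382 F [-0.2 -0.3  0.7] t 26.1
(0.6523, 0.138, 0.31, 78.5) -> [19.5, 4.15, -0.97] [0.016, 0.002, 0.222] rows>= 5
```

View pics/s19.png

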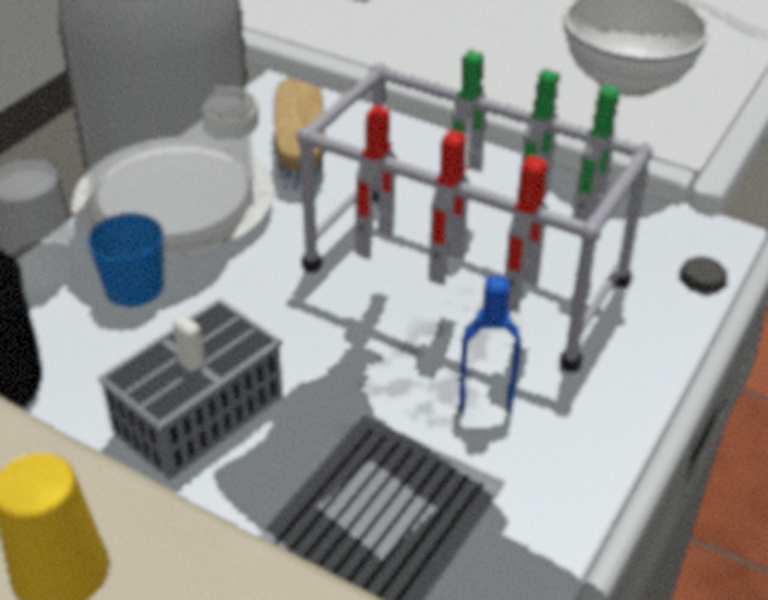

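View pics/t19.png

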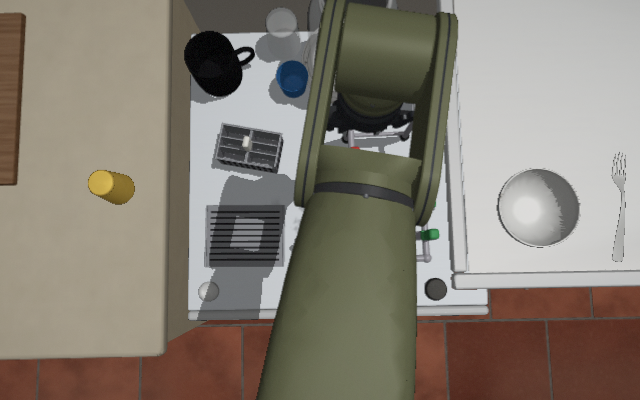

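All six pairs hang, three per bar. Now for refined measurements of the mat and the empty basket.

```bash
cp pics/t19.png /tmp/x.png; python3 - <<'E'
from h import *
T=capture("top");S=capture("side")
im=cv2.imread("pics/top0.png")
hsv=cv2.cvtColor(im,cv2.COLOR_BGR2HSV)
m=np.zeros(im.shape[:2],np.uint8); sub=hsv[195:278,197:295,2]; m[195:278,197:295]=(sub<132)*255
n,l,st,ce=cv2.connectedComponentsWithStats(m); i=1+np.argmax(st[1:,4]); print(st[i])
c=cv2.convexHull(np.argwhere(l==i)[:,::-1].astype(np.int32))
w=np.array([onz(T,p,.003)[:2] for p in c[:,0]])
print("mat",cv2.minAreaRect((w*1000).astype(np.float32)))
# basket handle white
img=T["color"];h2=cv2.cvtColor(img,cv2.COLOR_BGR2HSV)
mm=((h2[...,2]>140)&(h2[...,1]<60)).astype(np.uint8); a=np.zeros_like(mm);a[130:160,235:258]=mm[130:160,235:258]
n,l,st,ce=cv2.connectedComponentsWithStats(a);print(st.tolist(),ce.tolist())
crop(img,205,110,90,75,8,"t20")
crop(S["color"],180,210,110,100,6,"s20")
E
```

```text
[ 204  205   81   63 4931]
mat ((479.2423400878906, 156.65892028808594), (161.24830627441406, 125.11394500732422), 88.79457092285156)
[[0, 0, 640, 400, 255933], [242, 136, 8, 11, 64], [251, 141, 1, 1, 1], [247, 156, 1, 1, 1], [246, 159, 1, 1, 1]] [[319.5192960657672, 199.51516217134954], [245.6875, 141.09375], [251.0, 141.0], [247.0, 156.0], [246.0, 159.0]]
```

View pics/t20.png

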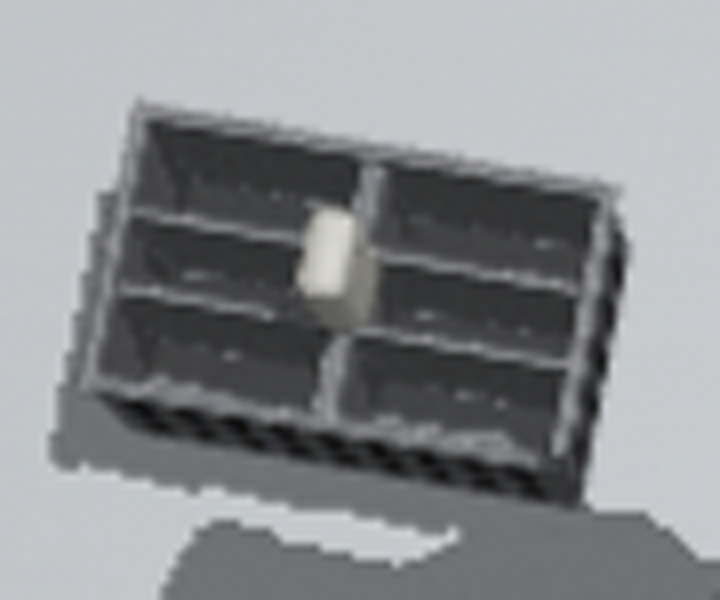

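View pics/s20.png

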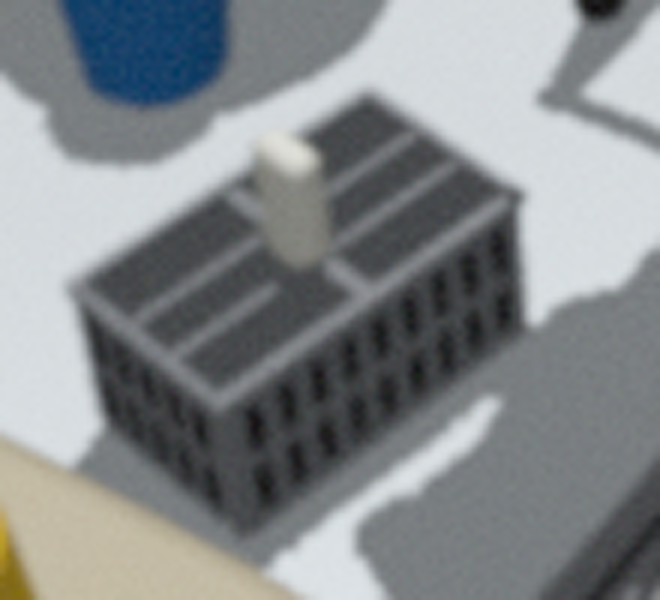

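```bash
python3 - <<'E'
from h import *
T=capture("top");S=capture("side")
f=lambda x,y:(205+x/8,110+y/8)
g=lambda x,y:(180+x/6,210+y/6)
print("handle top",onz(T,f(327,242),.098).round(4),onz(S,g(290,150),.098).round(4))
C=np.array([onz(T,f(*p),.062)[:2] for p in ((138,103),(618,190),(562,465),(88,390))])
print(C.round(4).tolist(),C.mean(0)); 
for a,b in ((1,0),(2,3)): d=C[b]-C[a];print(np.degrees(np.arctan2(d[1],d[0])),np.linalg.norm(d))
C=np.array([onz(S,g(*p),.062)[:2] for p in ((75,287),(372,97),(520,195),(218,403))])
print(C.round(4).tolist(),C.mean(0)); 
for a,b in ((1,0),(2,3)): d=C[b]-C[a];print(np.degrees(np.arctan2(d[1],d[0])),np.linalg.norm(d))
plan((.6523,.138,.31,78.5))
E
```

```text
handle top [0.6532 0.1389 0.098 ] [0.646 0.14  0.098]
[[0.6978, 0.1904], [0.6735, 0.0732], [0.6057, 0.0875], [0.6266, 0.2023]] [0.65087512 0.13834358]
78.27375677081417 0.11966803502562297
79.67379428220715 0.1166506978200263
[[0.6904, 0.191], [0.6664, 0.079], [0.6015, 0.091], [0.6258, 0.2041]] [0.64601635 0.14127418]
77.8602554977195 0.11459117688532794
77.84631041189628 0.11571553105816935
pos [ 0.611  -0.0571  0.2887] rpy [-1.7986e+02 -2.0000e-02  9.1210e+01] w 0.0384 F [-0.1 -0.4 -1.3] t 26.3
(0.6523, 0.138, 0.31, 78.5) -> [19.42, 4.54, -2.13] [-0.002, -0.0, 0.222] rows>= 5
```

```bash
python3 -m jog '[[3.9,0.9,0,0,0,0.05,0],[7.8,1.8,0,0,0,0.1,0],[11.7,2.7,0,0,0,0.15,0],[15.6,3.6,0,0,0,0.2,0],[19.4,4.5,0,0,0,0.222,0],[19.4,4.5,3,0,0,0.222,0],[19.4,4.5,6,0,0,0.222,0],[19.4,4.5,8.5,0,0,0.222,0]]'
python3 - <<'E'
from h import *
plan((.6515,.1385,.17,78.5))
E
```

```text
clock: 26.97
position: [0.6499, 0.1388, 0.1989]
orientation: [-179.6, 0.1, 78.6]
contact_force: [-0.0, 0.3, -0.3]
width: 0.0429
pos [0.6499 0.1388 0.1989] rpy [-1.7958e+02  1.1000e-01  7.8590e+01] w 0.0429 F [-0.   0.3 -0.3] t 27.0
(0.6515, 0.1385, 0.17, 78.5) -> [0.01, 0.18, 2.89] [-0.007, 0.002, 0.002] rows>= 1
```

```bash
python3 -m jog '[[0,0.1,2,-0.007,0.002,0,0],[0,0.1,4.5,-0.007,0.002,0,0],[0,0.1,4.5,-0.007,0.002,0,0],[0,0.1,4.5,-0.007,0.002,0,0]]'
python3 - <<'E'
from h import *
W=capture("wrist");crop(W["color"],170,100,300,200,2.6,"w21")
S=capture("side");crop(S["color"],180,160,130,150,4,"s21")
p=state()["position"]
print((proj(W,[[p[0],p[1],.098],[p[0],p[1],.088]])-[170,100])*2.6)
plan((.6515,.1385,.07,78.5))
E
```

```text
clock: 27.3
position: [0.6482, 0.1383, 0.1499]
orientation: [-179.6, 0.1, 78.6]
contact_force: [0.7, 0.3, 0.7]
width: 0.0431
[[393.04622649 317.06335934]
 [393.28923532 304.75136424]]
pos [0.651  0.1386 0.1547] rpy [ 1.7997e+02 -2.0000e-02  7.8590e+01] w 0.0424 F [ 0.7 -0.2  0.3] t 27.4
(0.6515, 0.1385, 0.07, 78.5) -> [0.0, 0.05, 8.47] [0.0, -0.0, 0.002] rows>= 3
```

View pics/w21.png

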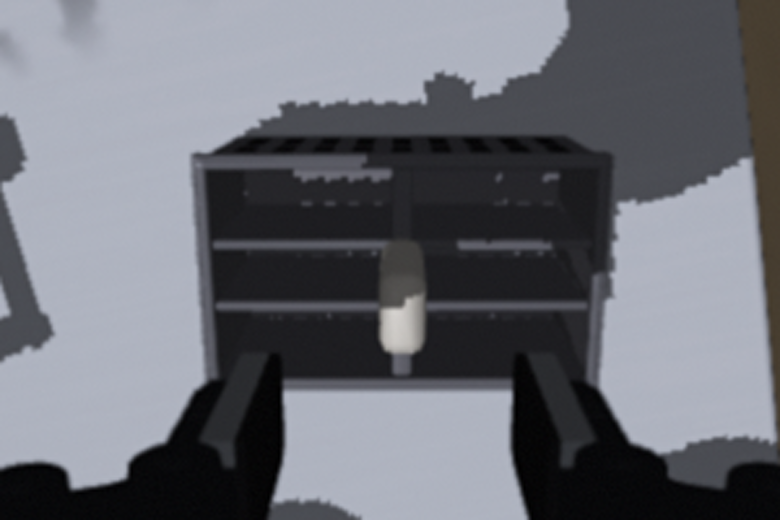

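View pics/s21.png

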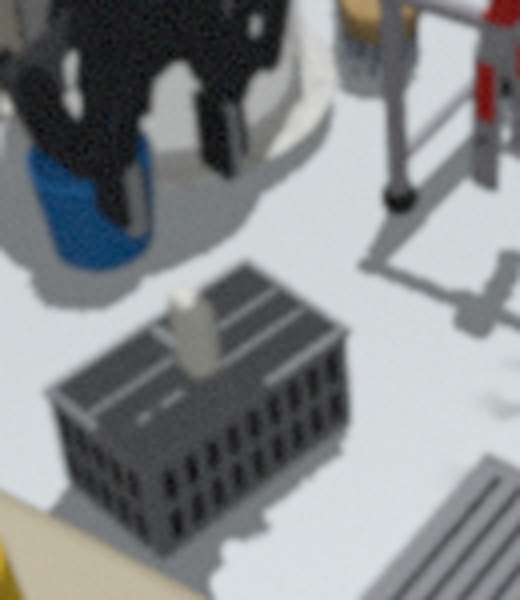

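```bash
python3 -m jog '[[0.2,0,3,0,0,0,0],[0.2,0,6,0,0,0,0],[0.2,0,7.8,0,0,0,0],[0.2,0,8.5,0,0,0,0],[0.2,0,8.5,0,0,0,0],[0.2,0,8.5,0,0,0,1],[0.2,0,8.5,0,0,0,1],[0.2,0,8.5,0,0,0,1]]'
python3 -m jog '[[0,0,0,0,0,0,1],[0,0,0,0,0,0,1],[0,0,0,0,0,0,1],[0,0,0,0,0,0,1],[0,0,0,0,0,0,1]]'
python3 - <<'E'
from h import *
S=capture("side");crop(S["color"],180,160,130,150,4,"s22")
plan((.4792,.1567,.14,88.8))
E
```

```text
clock: 28.07
position: [0.6532, 0.1403, 0.0725]
orientation: [179.7, -0.0, 78.6]
contact_force: [-1.3, -5.0, 5.2]
width: 0.0105
clock: 28.48
position: [0.653, 0.1404, 0.0725]
orientation: [179.8, -0.0, 78.6]
contact_force: [-1.3, -0.4, -2.0]
width: 0.0109
pos [0.6531 0.1404 0.0726] rpy [ 1.7975e+02 -4.0000e-02  7.8600e+01] w 0.0109 F [-0.6 -0.4 -1.4] t 28.5
(0.4792, 0.1567, 0.14, 88.8) -> [-1.83, -17.34, -6.82] [0.004, -0.0, -0.178] rows>= 5
```

View pics/s22.png

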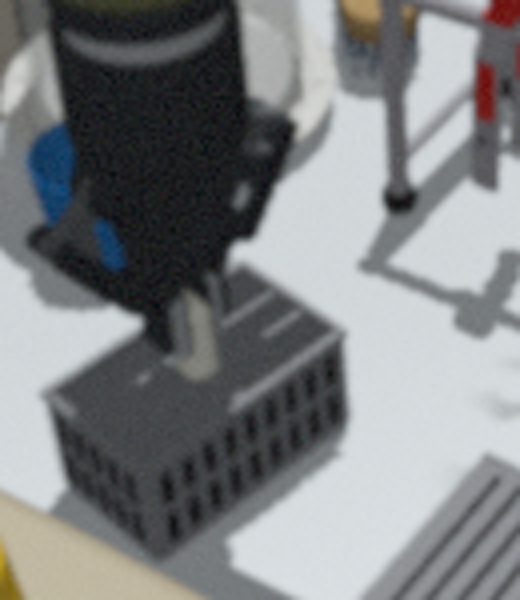

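```bash
python3 -m jog '[[0,0,-1,0,0,0,1],[0,0,-2.5,0,0,0,1],[0,0,-4.5,0,0,0,1],[0,0,-6,0,0,0,1],[0,0,-6.5,0,0,0,1],[0,0,-6.5,0,0,0,1]]'
python3 - <<'E'
from h import *
S=capture("side");crop(S["color"],180,140,130,150,4,"s23")
plan((.480,.158,.14,88.8))
E
```

```text
clock: 29.03
position: [0.6546, 0.1407, 0.1412]
orientation: [179.4, -0.1, 78.6]
contact_force: [0.6, 0.1, -2.4]
width: 0.0106
pos [0.6535 0.1405 0.1392] rpy [ 1.796e+02 -9.000e-02  7.860e+01] w 0.0108 F [-0.9  0.  -3.4] t 29.1
(0.48, 0.158, 0.14, 88.8) -> [-1.71, -17.35, -0.21] [0.007, -0.001, -0.178] rows>= 5
```

View pics/s23.png

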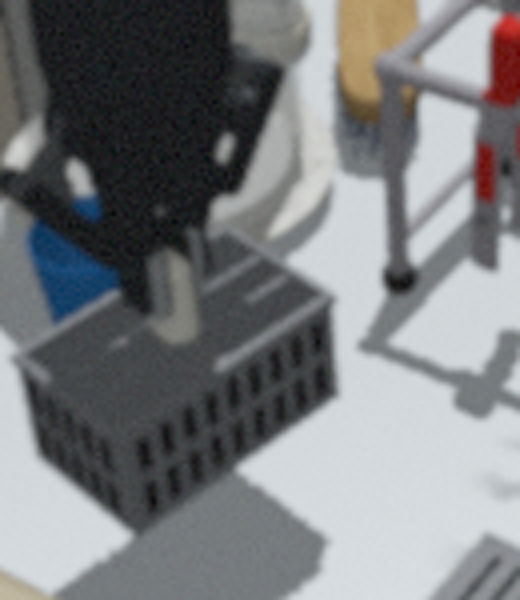

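The basket is lifted level. Carrying it over to the mat.

```bash
python3 -m jog '[[-0.3,-2.5,0,0,0,-0.03,1],[-0.6,-5.5,0,0,0,-0.06,1],[-0.9,-8.5,0,0,0,-0.09,1],[-1.2,-11.5,0,0,0,-0.12,1],[-1.5,-14.5,0,0,0,-0.15,1],[-1.7,-17,0,0.007,0,-0.178,1],[-1.7,-17.4,0,0.007,0,-0.178,1],[-1.7,-17.4,0,0.007,0,-0.178,1]]'
python3 - <<'E'
from h import *
plan((.480,.158,.076,88.8))
E
```

```text
clock: 29.75
position: [0.4775, 0.1583, 0.1365]
orientation: [-179.9, -0.0, 88.8]
contact_force: [0.5, -0.4, -3.5]
width: 0.0108
pos [0.4775 0.1583 0.1365] rpy [-1.7989e+02 -3.0000e-02  8.8840e+01] w 0.0108 F [ 0.5 -0.4 -3.5] t 29.8
(0.48, 0.158, 0.076, 88.8) -> [-0.03, 0.26, 6.05] [-0.002, -0.001, 0.001] rows>= 2
```

```bash
python3 -m jog '[[0,0.1,1.5,0,0,0,1],[0,0.2,3,0,0,0,1],[0,0.2,4.2,0,0,0,1],[0,0.2,5,0,0,0,1],[0,0.2,5.2,0,0,0,1],[0,0.2,5.2,0,0,0,1]]'
python3 - <<'E'
from h import *
S=capture("side");crop(S["color"],230,230,150,130,5,"s24")
T=capture("top");crop(T["color"],190,150,120,130,4.5,"t24")
W=capture("wrist");cv2.imwrite("pics/w24.png",W["color"])
plan((.480,.158,.0755,88.8))
E
```

```text
clock: 30.25
position: [0.4793, 0.1581, 0.0835]
orientation: [-179.8, -0.0, 88.8]
contact_force: [0.2, -0.2, -3.2]
width: 0.0109
pos [0.4803 0.1584 0.0854] rpy [-1.7998e+02 -5.0000e-02  8.8830e+01] w 0.0107 F [-0.3  0.3 -2.8] t 30.4
(0.48, 0.158, 0.0755, 88.8) -> [-0.04, -0.03, 0.99] [-0.0, -0.001, 0.001] rows>= 1
```

View pics/s24.png

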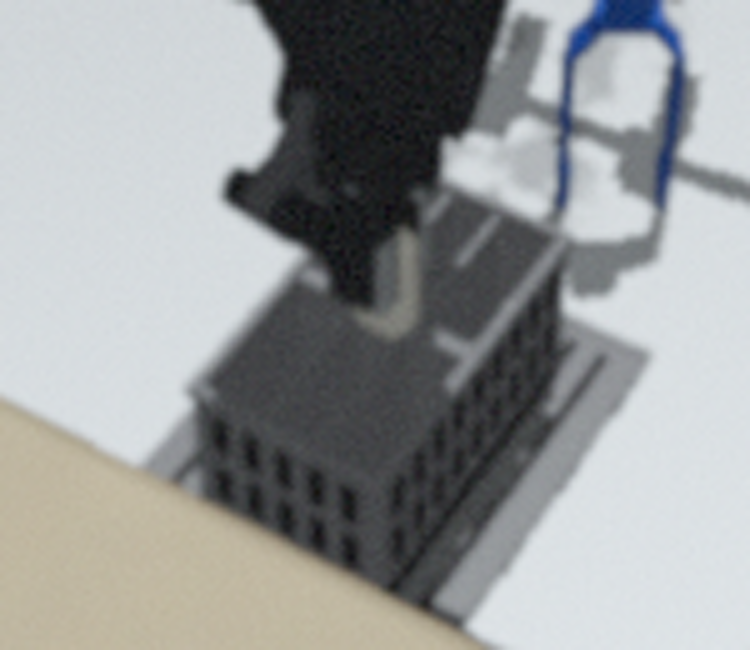

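View pics/w24.png

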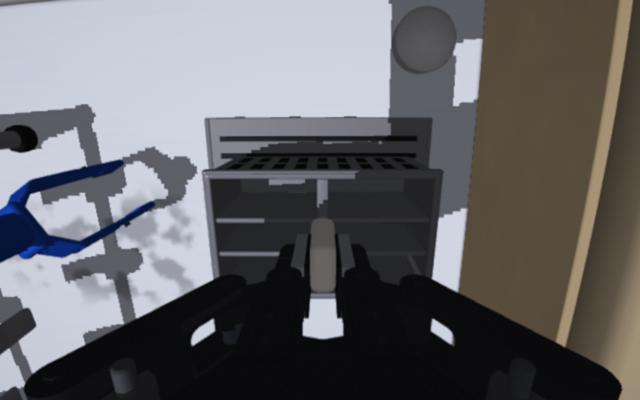

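View pics/t24.png

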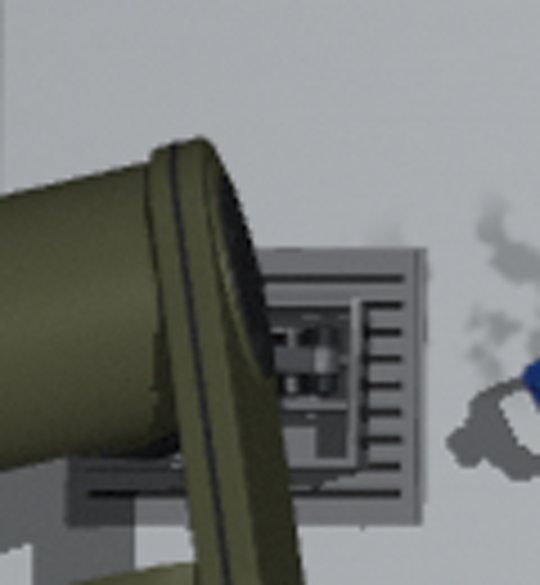

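```bash
python3 -m jog '[[-0.15,0,0.3,0,0,0,1],[-0.15,0,0.6,0,0,0,1],[-0.15,0,0.9,0,0,0,1],[-0.15,0,1.0,0,0,0,1],[-0.15,0,1.1,0,0,0,1],[-0.15,0,1.1,0,0,0,1]]'
python3 - <<'E'
from h import *
plan((.480,.1567,.0755,88.8))
E
```

```text
clock: 30.9
position: [0.4806, 0.1567, 0.0756]
orientation: [-180.0, -0.0, 88.8]
contact_force: [-3.5, -2.5, 4.9]
width: 0.0109
pos [0.4806 0.1567 0.0756] rpy [-1.7997e+02 -2.0000e-02  8.8840e+01] w 0.0109 F [-3.5 -2.5  4.9] t 30.9
(0.48, 0.1567, 0.0755, 88.8) -> [-0.0, -0.06, 0.01] [-0.0, -0.0, 0.001] rows>= 1
```

Landed, with force up at +5 N. Opening, then backing up and out of the way to look.

```bash
python3 -m jog '[[0,0,0,0,0,0,0.6],[0,0,0,0,0,0,0.4],[0,0,0,0,0,0,0.3],[0,0,0,0,0,0,0.3],[0,0,-1.5,0,0,0,0.3],[0,0,-4,0,0,0,0.3],[0,0,-8,0,0,0,0.3],[0,0,-12,0,0,0,0.3]]'
python3 -m jog '[[0,0,-4,0,0,0,0.3],[0,0,-8,0,0,0,0.3],[0,0,-12,0,0,0,0.3],[0,0,-12,0,0,0,0.3]]'
python3 - <<'E'
from h import *
plan((.42,-.15,.36,60))
E
```

```text
clock: 31.57
position: [0.4794, 0.1565, 0.1954]
orientation: [-179.8, 0.0, 88.9]
contact_force: [1.8, 0.1, 0.3]
width: 0.0302
clock: 31.9
position: [0.4832, 0.1573, 0.3261]
orientation: [179.3, -0.2, 88.9]
contact_force: [0.9, 0.7, 1.4]
width: 0.0302
pos [0.4832 0.1573 0.3261] rpy [179.3   -0.19  88.86] w 0.0302 F [0.9 0.7 1.4] t 31.9
(0.42, -0.15, 0.36, 60) -> [-30.84, -5.66, -3.57] [0.011, -0.006, 0.504] rows>= 8
```

```bash
python3 -m jog '[[-4,-1,-1,0,0,0,0],[-8,-2,-3,0,0,0,0],[-12,-3,-4,0,0,0.06,0],[-16,-4,-4,0,0,0.12,0],[-20,-5,-4,0,0,0.18,0],[-24,-6,-4,0,0,0.24,0],[-28,-6.5,-4,0,0,0.3,0],[-32,-7,-4,0,0,0.36,0]]'
python3 -m jog '[[-4,2,0,0,0,0.06,0],[-8,4,0,0,0,0.12,0],[-12,6,0,0,0,0.18,0],[-16,8,0,0,0,0.24,0],[-20,10,0,0,0,0.3,0],[-22,11,0,0,0,0.3,0],[-22,11,0,0,0,0.3,0]]'
python3 - <<'E'
from h import *
S=capture("side");cv2.imwrite("pics/s25.png",S["color"])
T=capture("top");crop(T["color"],185,90,270,220,2.9,"t25")
crop(T["color"],195,180,105,105,7,"t26")
plan()
E
```

```text
clock: 32.57
position: [0.4059, -0.1596, 0.3643]
orientation: [179.3, -0.4, 68.1]
contact_force: [1.6, -0.3, -0.7]
width: 0.0427
clock: 33.15
position: [0.4251, -0.4103, 0.3609]
orientation: [179.6, -0.5, 50.6]
contact_force: [-0.1, 0.7, 0.5]
width: 0.0424
pos [ 0.4255 -0.4059  0.3624] rpy [179.62  -0.66  50.76] w 0.0425 F [-0.9  0.6  0.2] t 33.2
```

View pics/t25.png

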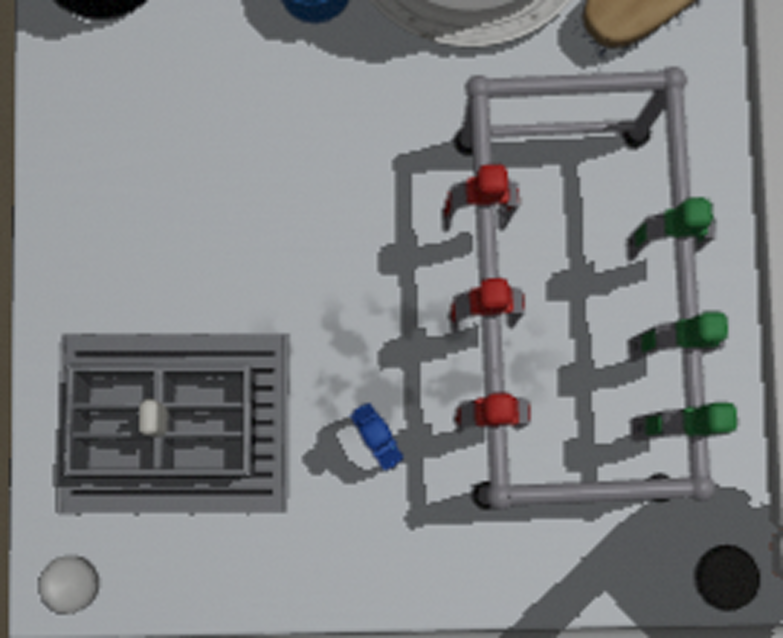

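View pics/t26.png

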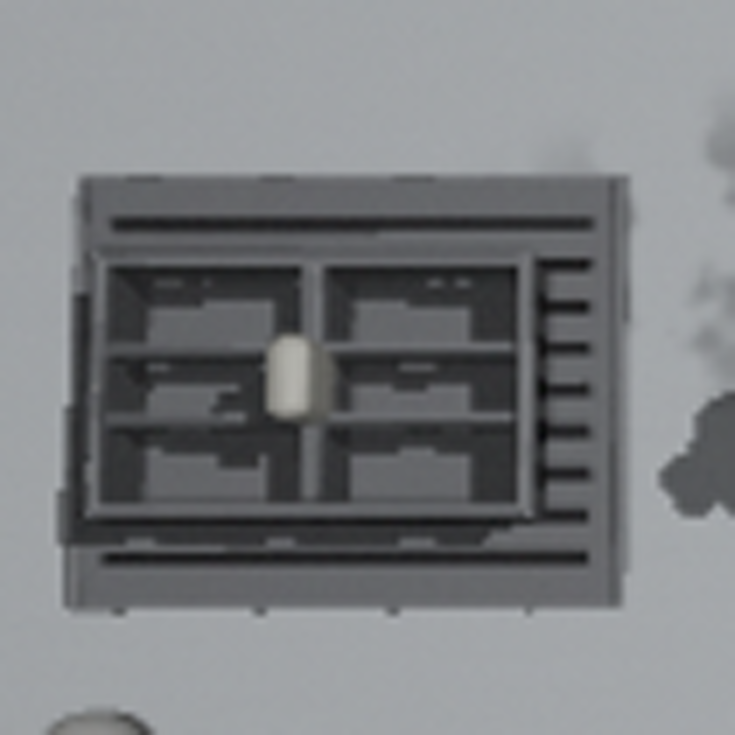

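View pics/s25.png

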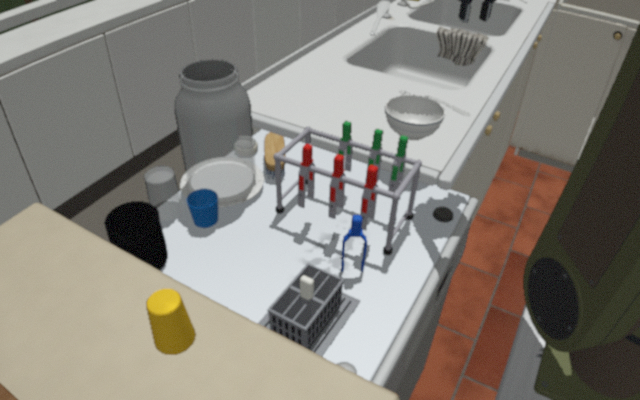

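```bash
python3 - <<'E'
from h import *
T=capture("top")
f=lambda x,y:(195+x/7,180+y/7)
C=np.array([onz(T,f(*p),.065)[:2] for p in ((98,252),(531,252),(538,518),(86,518))])
M=np.array([onz(T,f(*p),.003)[:2] for p in ((80,177),(629,177),(622,607),(64,607))])
for A in (C,M):
    d=A[0]-A[1];e=A[3]-A[2]
    print(A.mean(0).round(4),np.linalg.norm(d).round(4),np.linalg.norm(e).round(4),np.degrees(np.arctan2(*(d+e)[::-1])).round(2))
print(onz(T,f(290,372),.101).round(4))
for col in ("red","green"):
    for b in blobs(T["color"],col,60):
        if b[0][0]<460: print(col,b[0],onz(T,b[0],.175).round(3))
E
```

```text
[0.4779 0.1559] 0.118 0.122 88.81
[0.4792 0.1557] 0.1598 0.16 88.81
[0.4794 0.1562 0.101 ]
red [353.3, 152.7] [ 0.608 -0.056  0.175]
red [354.3, 191.7] [ 0.541 -0.056  0.175]
red [355.7, 230.9] [ 0.475 -0.056  0.175]
green [422.6, 164.8] [ 0.585 -0.173  0.175]
green [427.3, 203.4] [ 0.519 -0.178  0.175]
green [429.8, 234.1] [ 0.467 -0.18   0.175]
```

The basket centre is within about 1.5 mm of the mat centre, with both at yaw 88.8°. All tongs are in place, red_0 and green_0 haven't moved, and the robot is clear.

```bash
python3 - <<'E'
from workcell import sign_off
print(sign_off())
E
```

```text
the job is handed in; nothing more can be done
None
```

The job is done and handed in at about 33 s on the robot's clock. All four pairs of tongs now hang astride the bar of their own colour: two red at x≈0.475 and 0.61, two green at x≈0.47 and 0.52. Then I lifted the empty basket by its handle and stood it on the mat.

**Last checks (top and side views):**
- Three red pairs hang on one bar and three green on the other.
- red_0 and green_0 are at the same pixels as at the start, to within 0.3 px.
- The basket is centred on the mat to about 1.5 mm, and both lie at yaw 88.8°. The gripper is open and touching nothing.

**One disagreement:** the side camera put the basket about 5 mm off from where the top camera did. I used the top camera's figures and checked them with the wrist view; every grasp and placing worked the first time. I never saw the basket get knocked.

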